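Load the loaner hearing-aid charging dock

TASK

Get the charging dock ready: twist its round transit cap anticlockwise to the stop, lift it out and set it flat and central on the rim of the empty clear tub, stem inside. Then press every loaner case standing on the desk fully home into a bay of its own, past the sprung ball until it clicks, and when all are in press the dock's start button right down and let go. Leave the other things on the desk where they are.

Things in the scene. Friction and masses are not known exactly. Their poses are not given: they have to be found in the camera images.
- dock: White charging dock fixed on the desk (sizes here and below in mm): block 190 (its x) x 212 (its y) x 45 high, with an apron 56 x 80 x 30 high on its -x side that carries the start button. Origin on the desk under the block's centre, z up. Its place and yaw differ from run to run. In its top: four bays and, at the centre, the cap's bayonet socket, all covered by the cap at first.
- bay0 (a point): Centre of the floor of a bay of the dock, 9 above the desk, at dock x -58, y +55; axes as the dock's. The bay is an open pocket 45 (x) by 61 (y), 36 deep, square-edged. A sprung steel ball 18 across stands 5 out of its +y wall, 21 above the floor; a straight push of 8 to 16 N drives a case past it.
- bay1 (a point): Centre of the floor of a bay of the dock, 9 above the desk, at dock x -58, y -55; axes as the dock's. The bay is an open pocket 45 (x) by 61 (y), 36 deep, square-edged. A sprung steel ball 18 across stands 5 out of its -y wall, 21 above the floor; a straight push of 8 to 16 N drives a case past it.
- bay2 (a point): Centre of the floor of a bay of the dock, 9 above the desk, at dock x +58, y +55; axes as the dock's. The bay is an open pocket 45 (x) by 61 (y), 36 deep, square-edged. A sprung steel ball 18 across stands 5 out of its +y wall, 21 above the floor; a straight push of 8 to 16 N drives a case past it.
- bay3 (a point): Centre of the floor of a bay of the dock, 9 above the desk, at dock x +58, y -55; axes as the dock's. The bay is an open pocket 45 (x) by 61 (y), 36 deep, square-edged. A sprung steel ball 18 across stands 5 out of its -y wall, 21 above the floor; a straight push of 8 to 16 N drives a case past it.
- cap: Transit cap locked on the dock by a bayonet: a round disc 180 across, 6 thick; on top a bar handle 80 long (cap's x) x 16 thick (cap's y); below a stem 24 across, 22 long, with a cross lug 50 x 12 x 8 at its foot. 0.22 kg. Origin: centre of the disc's underside, z up. Locked, its x axis is 0 to 7 degrees anticlockwise (from above) of the dock's x, the disc on the dock's top face.
- cap_grip (a point): Middle of the cap's bar handle, 25 above the cap's origin; the handle stands from 6 to 38 above that origin. The cap is freed by turning it anticlockwise (from above) to its stop, 60 to 65 degrees from the dock's x axis; then it lifts straight up, clear after 30. Not turned, it catches after rising 4.
- case0: Loaner hearing-aid case (absent in some runs), all alike: upright grey block 42 (its x) x 58 (its y) x 60 high, foot chamfered 3, a notch 5.5 deep across each 42-wide end from 16 to 30 above the foot for the dock's ball. 0.14 kg, heavy foot. Origin: centre of its underside, z up. Fits a bay with its x along the dock's x, either way round; fully home its foot is on the bay's floor, its top 24 above the dock.
- case1: Loaner hearing-aid case (absent in some runs), all alike: upright grey block 42 (its x) x 58 (its y) x 60 high, foot chamfered 3, a notch 5.5 deep across each 42-wide end from 16 to 30 above the foot for the dock's ball. 0.14 kg, heavy foot. Origin: centre of its underside, z up. Fits a bay with its x along the dock's x, either way round; fully home its foot is on the bay's floor, its top 24 above the dock.
- case2: Loaner hearing-aid case (absent in some runs), all alike: upright grey block 42 (its x) x 58 (its y) x 60 high, foot chamfered 3, a notch 5.5 deep across each 42-wide end from 16 to 30 above the foot for the dock's ball. 0.14 kg, heavy foot. Origin: centre of its underside, z up. Fits a bay with its x along the dock's x, either way round; fully home its foot is on the bay's floor, its top 24 above the dock.
- case3: Loaner hearing-aid case (absent in some runs), all alike: upright grey block 42 (its x) x 58 (its y) x 60 high, foot chamfered 3, a notch 5.5 deep across each 42-wide end from 16 to 30 above the foot for the dock's ball. 0.14 kg, heavy foot. Origin: centre of its underside, z up. Fits a bay with its x along the dock's x, either way round; fully home its foot is on the bay's floor, its top 24 above the dock.
- tub: Empty clear plastic tub fixed on the desk, open at the top, 130 x 130 x 50 high, walls 4. Origin under its centre, z up. The cap's disc rests on its rim with the stem hanging inside.
- start (a joint): Travel of the round spring start button on the dock's apron, 0 (out) to 0.006 m (fully down, about 5 N).
- start_top (a point): Centre of the top face of the start button, a metal disc 32 across, 48 above the desk when out; it is pressed straight down.
- calculator: Bystander: a black desk calculator 80 x 140 x 16, loose. Origin under its centre.
- mug: Bystander: a white mug 80 across, 90 high, loose. Origin under its centre.
- wipes: Bystander: a plastic jar 72 across, 100 high, loose. Origin under its centre.
- brush: Bystander: a cleaning brush 140 long, lying, loose. Origin under its centre. Lies along its x, origin near its middle.
- batterybox: Bystander: a small cardboard box 60 x 45 x 22, loose. Origin under its centre.
- tipdish: Bystander: a small glass dish 70 across, 22 high, loose. Origin under its centre.

How it is judged:
On the way, in this order (a step that is already met when the one before it is completed fails the run):
1. the cap is turned free and lifted clear of the dock (z of cap in the frame of dock above 0.075 m), for 0.1 s.
2. the cap lies flat and central on the tub's rim, let go (horizontal distance between cap and tub below 0.025 m and z of cap in the frame of tub between 0.046 and 0.056 m and angle between cap's own z axis and vertical below 0.08 rad and linear speed of cap below 0.02 m/s and contact force between cap and the fingers below 0.1 N), for 0.2 s.
3. every case present is pressed fully home in a bay and let go (((z of case0 in the frame of bay0 between -0.004 and 0.0035 m and horizontal distance between case0 and bay0 below 0.007 m and angle between case0's own z axis and vertical below 0.12 rad) or (z of case0 in the frame of bay1 between -0.004 and 0.0035 m and horizontal distance between case0 and bay1 below 0.007 m and angle between case0's own z axis and vertical below 0.12 rad) or (z of case0 in the frame of bay2 between -0.004 and 0.0035 m and horizontal distance between case0 and bay2 below 0.007 m and angle between case0's own z axis and vertical below 0.12 rad) or (z of case0 in the frame of bay3 between -0.004 and 0.0035 m and horizontal distance between case0 and bay3 below 0.007 m and angle between case0's own z axis and vertical below 0.12 rad)) and ((z of case1 in the frame of bay0 between -0.004 and 0.0035 m and horizontal distance between case1 and bay0 below 0.007 m and angle between case1's own z axis and vertical below 0.12 rad) or (z of case1 in the frame of bay1 between -0.004 and 0.0035 m and horizontal distance between case1 and bay1 below 0.007 m and angle between case1's own z axis and vertical below 0.12 rad) or (z of case1 in the frame of bay2 between -0.004 and 0.0035 m and horizontal distance between case1 and bay2 below 0.007 m and angle between case1's own z axis and vertical below 0.12 rad) or (z of case1 in the frame of bay3 between -0.004 and 0.0035 m and horizontal distance between case1 and bay3 below 0.007 m and angle between case1's own z axis and vertical below 0.12 rad)) and ((z of case2 in the frame of bay0 between -0.004 and 0.0035 m and horizontal distance between case2 and bay0 below 0.007 m and angle between case2's own z axis and vertical below 0.12 rad) or (z of case2 in the frame of bay1 between -0.004 and 0.0035 m and horizontal distance between case2 and bay1 below 0.007 m and angle between case2's own z axis and vertical below 0.12 rad) or (z of case2 in the frame of bay2 between -0.004 and 0.0035 m and horizontal distance between case2 and bay2 below 0.007 m and angle between case2's own z axis and vertical below 0.12 rad) or (z of case2 in the frame of bay3 between -0.004 and 0.0035 m and horizontal distance between case2 and bay3 below 0.007 m and angle between case2's own z axis and vertical below 0.12 rad)) and ((z of case3 in the frame of bay0 between -0.004 and 0.0035 m and horizontal distance between case3 and bay0 below 0.007 m and angle between case3's own z axis and vertical below 0.12 rad) or (z of case3 in the frame of bay1 between -0.004 and 0.0035 m and horizontal distance between case3 and bay1 below 0.007 m and angle between case3's own z axis and vertical below 0.12 rad) or (z of case3 in the frame of bay2 between -0.004 and 0.0035 m and horizontal distance between case3 and bay2 below 0.007 m and angle between case3's own z axis and vertical below 0.12 rad) or (z of case3 in the frame of bay3 between -0.004 and 0.0035 m and horizontal distance between case3 and bay3 below 0.007 m and angle between case3's own z axis and vertical below 0.12 rad)) and contact force between each of case0, case1, case2, case3 and the fingers below 0.1 N), for 0.2 s.
4. the start button is pressed down with all cases home (value of joint start above 0.0042 m and ((z of case0 in the frame of bay0 between -0.004 and 0.0035 m and horizontal distance between case0 and bay0 below 0.007 m and angle between case0's own z axis and vertical below 0.12 rad) or (z of case0 in the frame of bay1 between -0.004 and 0.0035 m and horizontal distance between case0 and bay1 below 0.007 m and angle between case0's own z axis and vertical below 0.12 rad) or (z of case0 in the frame of bay2 between -0.004 and 0.0035 m and horizontal distance between case0 and bay2 below 0.007 m and angle between case0's own z axis and vertical below 0.12 rad) or (z of case0 in the frame of bay3 between -0.004 and 0.0035 m and horizontal distance between case0 and bay3 below 0.007 m and angle between case0's own z axis and vertical below 0.12 rad)) and ((z of case1 in the frame of bay0 between -0.004 and 0.0035 m and horizontal distance between case1 and bay0 below 0.007 m and angle between case1's own z axis and vertical below 0.12 rad) or (z of case1 in the frame of bay1 between -0.004 and 0.0035 m and horizontal distance between case1 and bay1 below 0.007 m and angle between case1's own z axis and vertical below 0.12 rad) or (z of case1 in the frame of bay2 between -0.004 and 0.0035 m and horizontal distance between case1 and bay2 below 0.007 m and angle between case1's own z axis and vertical below 0.12 rad) or (z of case1 in the frame of bay3 between -0.004 and 0.0035 m and horizontal distance between case1 and bay3 below 0.007 m and angle between case1's own z axis and vertical below 0.12 rad)) and ((z of case2 in the frame of bay0 between -0.004 and 0.0035 m and horizontal distance between case2 and bay0 below 0.007 m and angle between case2's own z axis and vertical below 0.12 rad) or (z of case2 in the frame of bay1 between -0.004 and 0.0035 m and horizontal distance between case2 and bay1 below 0.007 m and angle between case2's own z axis and vertical below 0.12 rad) or (z of case2 in the frame of bay2 between -0.004 and 0.0035 m and horizontal distance between case2 and bay2 below 0.007 m and angle between case2's own z axis and vertical below 0.12 rad) or (z of case2 in the frame of bay3 between -0.004 and 0.0035 m and horizontal distance between case2 and bay3 below 0.007 m and angle between case2's own z axis and vertical below 0.12 rad)) and ((z of case3 in the frame of bay0 between -0.004 and 0.0035 m and horizontal distance between case3 and bay0 below 0.007 m and angle between case3's own z axis and vertical below 0.12 rad) or (z of case3 in the frame of bay1 between -0.004 and 0.0035 m and horizontal distance between case3 and bay1 below 0.007 m and angle between case3's own z axis and vertical below 0.12 rad) or (z of case3 in the frame of bay2 between -0.004 and 0.0035 m and horizontal distance between case3 and bay2 below 0.007 m and angle between case3's own z axis and vertical below 0.12 rad) or (z of case3 in the frame of bay3 between -0.004 and 0.0035 m and horizontal distance between case3 and bay3 below 0.007 m and angle between case3's own z axis and vertical below 0.12 rad))), for 0.05 s.
At the end, for the whole second after the job is handed in: The cap rests flat (0.08 rad) on the tub's rim, centred within 25 mm, at rest; every case present stands upright (0.12 rad) in a bay, its foot within 3.5 mm of the bay's floor and 7 mm of its centre; all let go; the start button, having been pressed, is out again (all of step 2 and all of step 3 and value of joint start below 0.002 m); the robot touches nothing.
It fails at once if one of the other things on the desk is pushed more than 60 mm or knocked over (distance of any of calculator, mug, wipes, brush, batterybox, tipdish from where it was at the start of the episode above 0.06 m or angle between any of mug, wipes, calculator, tipdish's own z axis and vertical above 0.5 rad).
Of case0, case1, case2, case3 only 3 to 4 are there at a start; the rules pass over those that are not, and their reading is None.
At some moment in a run one of case0, case1, case2, case3 may be knocked a few centimetres aside while the robot is not near it.
It also fails if it takes over 208 s, if anything falls off the work surface, if the arm or the gripper's body presses on something with over 40 N, if the wrist force passes 120 N, or if a joint passes its speed limit or range.

ROBOT

A 6-joint arm with a two-finger parallel gripper is mounted at the origin on the work surface. World frame = base frame: x ahead of the robot, y to its left, z up, the work surface at z = 0. Lengths are in m, angles in rad, forces in N, time in s.
With the tool pointing down it reaches from about 0.3 to 1 m from the base axis. Payload 5.1 kg.
Tool frame: the origin (TCP) lies midway between the tips of the shut fingers; the grasp point (between the pads) lies 19 mm behind it; z points along the fingers, y is the line along which they close (so a half turn about z gives the same grasp; the last joint's range is limited). The gripper opens to 95 mm and grips with 3 to 60 N. Pads are 20 mm wide; open, the fingers measure 119 mm over their backs; the gripper's body (75 mm by 180 mm) begins 59 mm behind the grasp point.
Start: joints at [1.059, 0.124, 1.65, -0, 1.367, -0.083], TCP at [0.27, 0.591, 0.215] pointing down, gripper open.
Joint ranges: [-2.61, 2.61], [-1.02, 2.33], [0.03, 2.71], [-1.35, 4.49], [0.32, 2.68], [-2.91, 2.91]. Speed limits (rad/s): [2.57, 2.57, 3.14, 3.14, 3.14, 3.14].

INTERFACE

Orientations are given as a unit quaternion [x, y, z, w].
In Python, from workcell import telemetry, viewer, workorder gives the robot as it stands. The module is installed in compiled form; this text tells all that it offers.
- The arm moves only by the tool drive_tool, never from a script. Its argument "series" is a list of rows, each a list of 5 numbers: the shift along the tool's x, y, z in cm, then the turn about the tool's z in rad, then the closure, from -1 (fully open) to 1 (shut). In form: [[x, y, z, twist, claw], ...]. A call has 1 to 5 rows; each row shifts and turns the commanded pose from where the row before left it, along the tool's axes as they then stand; what a row does not reach is not made up. A row lasts 1/8 s, in which the tool goes at most 62.5 mm and 10.7 degrees, less where a joint would pass 70% of its speed; a pose out of reach is approached as far as the arm can. A call is refused whole if a number of a shift passes 6.25 or a number of a turn 0.188, either way. A call with a gripper value outside its range is refused whole. The fingers move at their own pace and stop on an object; "force" is the grip in N (left out, the last holds). Time passes only in rows, so rows that do not move let the fingers close. It gives the time, the measured TCP pose, the force, the opening and the grip force at its end, in the units of the state.
- telemetry.get_obs(): the state, without advancing time (a new reading comes with each control period).
- viewer.get_image(name): name is "side" or "top" or "wrist"; returns the picture (384x512x3 uint8, red, green, blue); there is no depth.
- viewer.camera_info(name): a dict with "K" (3x3 intrinsics, pixels), "cam_to_world" (4x4, takes a point from camera to world coordinates). Camera axes: x right, y down, z forward; pixel columns grow to the right and rows downward; lengths in m; the calibration is good to about 2 mm. A picture is of the moment at which its call begins: read the wrist's pose just before it. camera_info takes no time and is no camera call; for the wrist camera it gives the pose at the moment of the call.
- workorder.hand_in(): hands the job in; it is judged then, once.
Trained networks look in the newest picture that a camera, given by its name, has taken for a name from the list of things; names that differ only in an ending like _2 or _b are one class to them, and where a whole thing is asked for, a point or a joint stands for the part that bears it (a point fixed in the world has none). Each returns a list of dicts, best first, with "score" (0 to 1); they miss things now and then, are a little off and sometimes report something else, mostly with a low value. They report only what shows in the picture. A call takes as long as a camera call.
- viewer.cut_out(camera, target): "mask" (384x512 bool, what is visible of it) and "box" ([left, top, right, bottom] in pixels, round what is visible of it).
- viewer.spot_point(camera, target): "position" ([column, row] in pixels: a listed point, or the origin of a listed thing).
The state is a dict: "time": time; "qpos": joint angles; "qd": joint speeds; "joint_efforts": joint torques, N m; "tcp_pos": TCP position; "tool_rot": TCP orientation; "ft_force": force on the tool from outside, world axes, zero at the start; "wrist_torque": the same for the moment, N m; "opening": finger opening in m; "finger_force": force on a finger pad.
Only numpy, scipy, OpenCV 4.12 (cv2) and the standard library are available. Lean on these libraries where they do the work, as an engineer would, in place of code of your own. Each camera call takes 0.05 s, during which the arm holds its last target. There are 200 camera calls.

## Working session

There is one attempt and no reset: what is moved stays moved. The work goes in short steps, Python scripts to look and compute and a tool call to move; the robot and the scene stay as the last step left them, time stands still between calls to the robot, and variables do not carry over. Pictures are saved under pics/ and viewed, at most 14 in all, crops included, and the job is handed in when it is done.

Besides the shell and the picture viewer there is one more tool, called as name([rows], argument=value, ...), one row to a line, values as JSON. drive_tool: Moves the arm, as the interface text tells. Its arguments: {"type":"object","properties":{"series":{"type":"array","items":{"type":"array","items":{"type":"number"}}},"force":{"type":"number"}},"required":["series"]}

```bash
mkdir -p pics
cat > h.py <<'E'
import numpy as np, cv2
from scipy.spatial.transform import Rotation as R
from workcell import telemetry, viewer, workorder
def px2w(cam,p,z,info=None):
    i=info or viewer.camera_info(cam); K=np.array(i["K"]);T=np.array(i["cam_to_world"])
    d=T[:3,:3]@np.linalg.solve(K,[p[0],p[1],1.]); o=T[:3,3]
    return o+d*(z-o[2])/d[2]
def w2px(cam,P,info=None):
    i=info or viewer.camera_info(cam); K=np.array(i["K"]);T=np.array(i["cam_to_world"])
    c=(np.atleast_2d(P)-T[:3,3])@T[:3,:3]; q=c@K.T
    return q[:,:2]/q[:,2:]
def snap(cam,name):
    im=np.array(viewer.get_image(cam)); cv2.imwrite(f"pics/{name}.png",im[:,:,::-1]); return im
def st():
    o=telemetry.get_obs(); r=R.from_quat(o["tool_rot"]).as_matrix()
    print("t",round(o["time"],2),"tcp",np.round(o["tcp_pos"],4),"x",np.round(r[:,0],3),"y",np.round(r[:,1],3),"yawx",round(float(np.arctan2(r[1,0],r[0,0])),4),"op",round(o["opening"],4),"F",np.round(o["ft_force"],1),"q6",round(o["qpos"][5],3)); return o,r
def move(o,r,tgt):  # shift in tool axes cm
    return np.round(r.T@(np.array(tgt)-np.array(o["tcp_pos"]))*100,2)
E
python3 - <<'E'
from h import *
st()
snap("top","top0");snap("side","side0")
Z={"cap":.051,"cap_grip":.07,"start_top":.048,"tub":0,"case0":0,"dock":0,"calculator":0,"mug":0,"wipes":0,"brush":0,"batterybox":0,"tipdish":0}
for c in ("top","side"):
    print(np.round(viewer.camera_info(c)["cam_to_world"],3).tolist())
    for n,z in Z.items():
        for d in viewer.spot_point(c,n):
            print(c,n,round(d["score"],2),np.round(d["position"],1),np.round(px2w(c,d["position"],z)[:2],3))
E
```

```text
t 0.0 tcp [0.27   0.5906 0.2134] x [-0.909  0.416  0.   ] y [ 0.416  0.909 -0.002] yawx 2.7128 op 0.095 F [-0.1  0.1  0.4] q6 -0.083
[[0.03, -0.988, 0.152, 0.374], [-1.0, -0.029, 0.013, 0.01], [-0.009, -0.152, -0.988, 1.491], [0.0, 0.0, 0.0, 1.0]]
top cap_grip 0.86 [265.6 211.6] [ 0.565 -0.012]
top start_top 0.64 [271.3 253.7] [ 0.432 -0.034]
top tub 0.58 [162.4 258.4] [0.407 0.328]
top case0 0.76 [345.  204.9] [ 0.606 -0.281]
top case0 0.66 [176.  198.9] [0.61  0.294]
top case0 0.55 [383.8 223.6] [ 0.546 -0.412]
top dock 0.43 [345.1 205.3] [ 0.604 -0.282]
top calculator 0.59 [247.7 148.6] [0.793 0.055]
top mug 0.94 [320.7 152.6] [ 0.786 -0.198]
top mug 0.39 [247.1 198.1] [0.619 0.051]
top wipes 0.82 [366.2 169.3] [ 0.731 -0.354]
top brush 0.94 [383.3 269.3] [ 0.393 -0.408]
top batterybox 0.48 [391.6 187.4] [ 0.671 -0.44 ]
top batterybox 0.42 [279.9 225.4] [ 0.529 -0.062]
top tipdish 0.66 [124.3 210.8] [0.564 0.467]
[[0.926, -0.237, 0.294, 0.253], [-0.378, -0.604, 0.702, -0.85], [0.012, -0.761, -0.648, 0.861], [0.0, 0.0, 0.0, 1.0]]
side cap 0.96 [245.5 208. ] [ 0.561 -0.03 ]
side cap 0.24 [208.  217.6] [ 0.446 -0.028]
side cap_grip 0.67 [247.3 200.7] [ 0.57  -0.021]
side start_top 0.67 [208.3 217.7] [ 0.447 -0.026]
side tub 0.71 [176.  162.7] [0.434 0.337]
side case0 0.83 [292.1 326.9] [ 0.535 -0.406]
side case0 0.79 [223.7 157.1] [0.605 0.308]
side case0 0.76 [293.6 275.5] [ 0.605 -0.272]
side dock 0.73 [245.4 217.6] [ 0.565 -0.019]
side dock 0.66 [345.8 316.2] [ 0.669 -0.429]
side calculator 0.62 [301.6 186.6] [0.794 0.052]
side mug 0.88 [335.6 237. ] [ 0.781 -0.191]
side wipes 0.83 [347.4 283.6] [ 0.724 -0.347]
side brush 0.6 [235.4 347.5] [ 0.393 -0.405]
side batterybox 0.87 [346.7 315. ] [ 0.673 -0.427]
side batterybox 0.43 [209. 215.] [0.464 0.033]
side tipdish 0.63 [204.4 137.4] [0.577 0.46 ]
```

View pics/top0.png

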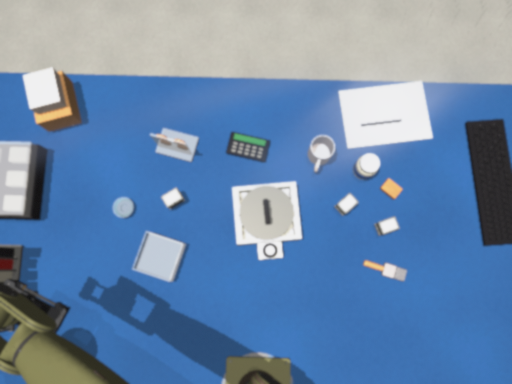

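View pics/side0.png

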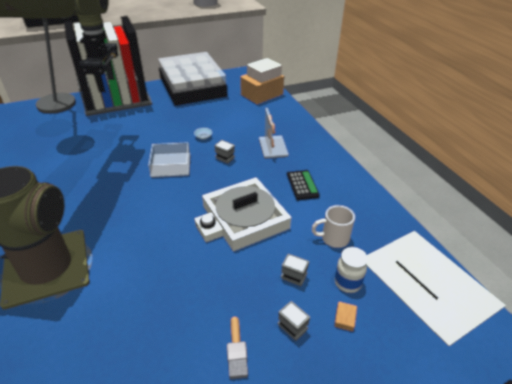

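The pictures show the capped dock near world (0.565, -0.015) (top pixel 266,212), the tub at top pixel (160,257), and three cases at top pixels (174,198), (347,204) and (388,226). I'll turn the tool, then go above the dock.

drive_tool([
  [0,0,-1,0.18,-1],
  [0,0,-1,0.18,-1],
  [0,0,-1,0.18,-1],
  [0,0,-1,0.18,-1],
  [0,0,-1,0.18,-1],
])

```text
time: 1.92
tcp_pos: [0.2702, 0.5911, 0.265]
tool_rot: [0.619, 0.785, -0.0, -0.0]
ft_force: [-0.1, 0.5, 0.2]
opening: 0.095
finger_force: 0.0
```

drive_tool([
  [0,0,0,0.18,-1],
  [0,0,0,0.18,-1],
  [0,0,0,0.18,-1],
  [0,0,0,0.18,-1],
  [0,0,0,0.18,-1],
])

```text
time: 2.55
tcp_pos: [0.2702, 0.5911, 0.2646]
tool_rot: [0.899, 0.438, -0.0, -0.0]
ft_force: [-0.2, 0.2, -0.2]
opening: 0.0951
finger_force: 0.0
```

drive_tool([
  [0,0,0,0.18,-1],
  [0,0,0,0.18,-1],
  [0,0,0,0.18,-1],
  [0,0,0,0.18,-1],
  [0,0,0,0.09,-1],
])

```text
time: 3.18
tcp_pos: [0.2703, 0.5911, 0.2646]
tool_rot: [0.999, 0.05, -0.0, 0.0]
ft_force: [-0.1, -0.4, -0.3]
opening: 0.095
finger_force: 0.0
```

drive_tool([
  [1.6,4.5,0,0,-1],
  [1.6,4.5,0,0,-1],
  [1.6,4.5,0,0,-1],
  [1.6,4.5,0,0,-1],
  [1.6,4.5,0,0,-1],
])

```text
time: 3.8
tcp_pos: [0.3734, 0.3741, 0.2648]
tool_rot: [0.999, 0.051, 0.0, -0.0]
ft_force: [0.0, -0.1, -0.4]
opening: 0.0949
finger_force: 0.0
```

drive_tool([
  [1.6,4.5,0,0,-1],
  [1.6,4.5,0,0,-1],
  [1.6,4.5,0,0,-1],
  [1.6,4.5,0,0,-1],
  [1.6,4.5,0,0,-1],
])

```text
time: 4.42
tcp_pos: [0.4761, 0.1585, 0.265]
tool_rot: [0.999, 0.051, 0.0, -0.0]
ft_force: [0.3, 0.8, 0.9]
opening: 0.095
finger_force: 0.0
```

drive_tool([
  [1.6,4.5,0,0,-1],
  [1.6,4.5,0,0,-1],
  [1.6,4.5,0,0,-1],
  [0.9,4.5,0,0,-1],
  [0,0,0,0,-1],
])

```text
time: 5.05
tcp_pos: [0.5512, -0.0157, 0.2645]
tool_rot: [0.999, 0.049, -0.0, 0.0]
ft_force: [-0.1, 0.5, 0.5]
opening: 0.0953
finger_force: 0.0
```

Run:
```python
from h import *
st()
i=viewer.camera_info("wrist")
print(np.round(i["cam_to_world"],3).tolist(),np.round(i["K"],1).tolist())
snap("wrist","w1")
for n,z in {"cap":.045,"cap_grip":.07,"start_top":.048,"dock":0,"case0":0}.items():
    for d in viewer.spot_point("wrist",n):
        print(n,round(d["score"],2),np.round(d["position"],1),np.round(px2w("wrist",d["position"],z,i)[:2],4))
```

```text
t 5.05 tcp [ 0.5512 -0.0157  0.2645] x [ 0.995  0.098 -0.   ] y [ 0.098 -0.995  0.   ] yawx 0.0986 op 0.0953 F [-0.1  0.5  0.5] q6 1.347
[[0.099, -0.961, -0.258, 0.623], [-0.995, -0.096, -0.024, -0.009], [-0.002, 0.259, -0.966, 0.434], [0.0, 0.0, 0.0, 1.0]] [[292.4, 0.0, 255.8], [0.0, 292.4, 188.1], [0.0, 0.0, 1.0]]
cap 0.92 [256.1 152.8] [ 0.5679 -0.0139]
cap_grip 0.74 [258.3 156.7] [ 0.5669 -0.0168]
start_top 0.93 [258.  237.6] [ 0.4474 -0.0287]
case0 0.74 [509.8 197. ] [ 0.5323 -0.412 ]
case0 0.66 [435.3 142.1] [ 0.6035 -0.2757]
```

View pics/w1.png

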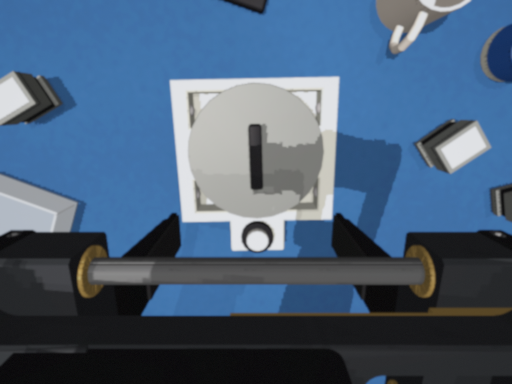

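The wrist view shows the dock block's corners near pixels (171,80), (338,77), (333,220) and (184,221), and the handle running from (255,124) to (257,190). I'll turn these into poses.

```bash
python3 - <<'E'
from h import *
i=viewer.camera_info("wrist"); im=cv2.imread("pics/w1.png")
W=lambda p,z:px2w("wrist",p,z,i)[:2]
g=cv2.cvtColor(im,cv2.COLOR_BGR2GRAY)
c=np.array([[171,80],[338,77],[333,220],[184,221]],np.float32).reshape(-1,1,2)
c=cv2.cornerSubPix(g,c,(5,5),(-1,-1),(3,50,.01)).reshape(-1,2)
P=np.array([W(p,.045) for p in c]); print(c,P, "ctr",P.mean(0))
# +x+y, +x-y, -x-y, -x+y
ax=(P[0]+P[1]-P[2]-P[3]); ay=(P[0]+P[3]-P[1]-P[2]); print("sizes",np.linalg.norm(ax)/2,np.linalg.norm(ay)/2,"yaw",np.arctan2(ax[1],ax[0]),np.arctan2(-ay[0],ay[1]))
# handle: black region
m=((g<60).astype(np.uint8)); m[:, :235]=0; m[:,280:]=0; m[:115]=0; m[200:]=0
n,l,s,ce=cv2.connectedComponentsWithStats(m); k=1+np.argmax(s[1:,4]); print(s[k],ce[k])
# top face at z=.083
pts=np.argwhere(l==k)[:,::-1].astype(np.float32); r=cv2.minAreaRect(pts); print(r)
b=cv2.boxPoints(r)
for z in(.083,.07,.051): print(z,[W(p,z).round(4).tolist() for p in b])
snap("wrist","tmp")
for n in("case0","tub"):
  for d in viewer.cut_out("wrist",n): print(n,d["score"],d["box"])
E
python3 - <<'E'
import cv2
im=cv2.imread("pics/w1.png")
cv2.imwrite("pics/c1.png",cv2.resize(im[70:250,160:350],None,fx=3.1,fy=3.1,interpolation=cv2.INTER_CUBIC))
E
```

```text
[[169.19257   79.466835]
 [338.91043   76.12968 ]
 [332.18085  219.29059 ]
 [180.2942   221.03334 ]] [[ 0.64761386  0.10794493]
 [ 0.67377782 -0.1030205 ]
 [ 0.48461403 -0.12747402]
 [ 0.45920093  0.08679925]] ctr [ 0.56630166 -0.00893758]
sizes 0.19016010996888438 0.2141775842668756 yaw 0.12018596916769636 0.1207000970107179
[250 125  13  64 579] [256.17443869 161.11571675]
((255.5713653564453, 156.4974822998047), (63.28107833862305, 11.100065231323242), 87.95458984375)
0.083 [[0.6043, 0.0022], [0.6062, -0.0107], [0.5299, -0.0219], [0.528, -0.0082]]
0.07 [[0.6037, 0.0025], [0.6056, -0.0109], [0.5265, -0.0225], [0.5245, -0.0083]]
0.051 [[0.6027, 0.0028], [0.6047, -0.0113], [0.5215, -0.0234], [0.5194, -0.0085]]
case0 0.91 [493.0, 189.6, 512.0, 222.5]
case0 0.88 [420.0, 123.4, 495.6, 176.5]
case0 0.81 [0.0, 72.8, 59.0, 122.2]
tub 0.78 [2.3, 172.8, 76.2, 229.2]
```

View pics/c1.png

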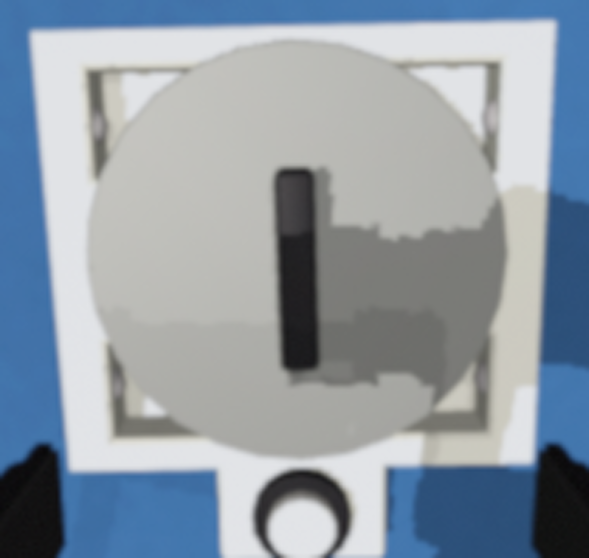

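drive_tool([
  [1.64,-0.51,3,0,-1],
  [0,0,4,-0.043,-1],
  [0,0,4,0,-1],
  [0,0,4,0,-1],
  [0,0,3,0,-1],
], force=60)

```text
time: 6.12
tcp_pos: [0.5657, -0.006, 0.0827]
tool_rot: [0.997, 0.073, -0.001, -0.0]
ft_force: [0.0, 0.1, 0.1]
opening: 0.0952
finger_force: 0.0
```

drive_tool([
  [0,0,2,0,-1],
  [0,0,0.95,0,-1],
  [0,0,0,0,-1],
  [0,0,0,0,1],
  [0,0,0,0,1],
], force=60)

```text
time: 6.75
tcp_pos: [0.5675, -0.0066, 0.0565]
tool_rot: [0.997, 0.073, 0.001, 0.0]
ft_force: [0.3, 0.5, -0.5]
opening: 0.0801
finger_force: 0.0
```

drive_tool([
  [0,0,0,0,1],
  [0,0,0,0,1],
  [0,0,0,0,1],
  [0,0,0,0,1],
  [0,0,0,0,1],
], force=60)

```text
time: 7.38
tcp_pos: [0.5665, -0.0066, 0.0551]
tool_rot: [0.997, 0.073, -0.0, 0.0]
ft_force: [-0.0, -1.5, -0.4]
opening: 0.0308
finger_force: 0.5
```

Run:
```python
from h import *
o,_=st(); print(o["finger_force"],o["wrist_torque"])
```

```text
t 7.38 tcp [ 0.5665 -0.0066  0.0551] x [ 0.989  0.145 -0.   ] y [ 0.145 -0.989  0.   ] yawx 0.1458 op 0.0308 F [-0.  -1.5 -0.4] q6 1.319
0.5375262536108494 [-0.23203177  0.11378282 -0.03578749]
```

drive_tool([
  [0,0.2,0,0,1],
  [0,0,0,0,1],
  [0,0,0,0,1],
  [0,0,0,0,1],
  [0,0,0,0,1],
])

```text
time: 8.0
tcp_pos: [0.5675, -0.0116, 0.0555]
tool_rot: [0.997, 0.073, 0.001, 0.003]
ft_force: [1.7, -10.2, -1.1]
opening: 0.0158
finger_force: 60.0
```

Run:
```python
from h import *
o,_=st(); print(o["finger_force"],o["wrist_torque"])
```

```text
t 8.0 tcp [ 0.5675 -0.0116  0.0555] x [0.989 0.146 0.001] y [ 0.146 -0.989  0.006] yawx 0.146 op 0.0158 F [  1.7 -10.2  -1.1] q6 1.315
59.97920215129852 [-1.82902796 -0.04671932 -0.06474041]
```

drive_tool([
  [0,0.3,0,0,1],
  [0,0,0,0,1],
  [0,0,0,-0.1,1],
  [0,0,0,-0.15,1],
  [0,0,0,-0.15,1],
])

```text
time: 8.62
tcp_pos: [0.5678, -0.0116, 0.0551]
tool_rot: [0.962, 0.272, 0.001, 0.001]
ft_force: [2.5, -2.6, -1.7]
opening: 0.016
finger_force: 60.0
```

Run:
```python
from h import *
o,_=st(); print(o["finger_force"],o["wrist_torque"])
```

```text
t 8.62 tcp [ 0.5678 -0.0116  0.0551] x [0.852 0.524 0.001] y [ 0.524 -0.852  0.001] yawx 0.5511 op 0.016 F [ 2.5 -2.6 -1.7] q6 0.905
59.984368085861206 [-0.50855685 -0.23492106 -0.01320771]
```

drive_tool([
  [0,0,0,-0.15,1],
  [0,0,0,-0.15,1],
  [0,0,0,-0.15,1],
  [0,0,0,-0.15,1],
  [0,0,0,0,1],
])

```text
time: 9.25
tcp_pos: [0.5679, -0.012, 0.0552]
tool_rot: [0.84, 0.542, 0.0, 0.001]
ft_force: [2.4, -4.0, -1.3]
opening: 0.0153
finger_force: 60.0
```

drive_tool([
  [0,0,0,-0.05,1],
  [0,0,0,-0.05,1],
  [0,0,0,0,1],
])

```text
time: 9.62
tcp_pos: [0.5685, -0.0132, 0.0554]
tool_rot: [0.813, 0.582, 0.0, 0.002]
ft_force: [3.7, -9.1, -4.1]
opening: 0.0158
finger_force: 60.3
```

Run:
```python
from h import *
o,_=st(); print(o["finger_force"],o["wrist_torque"])
```

```text
t 9.62 tcp [ 0.5685 -0.0132  0.0554] x [ 0.323  0.946 -0.002] y [ 0.946 -0.323  0.004] yawx 1.2421 op 0.0158 F [ 3.7 -9.1 -4.1] q6 0.214
60.29072284698486 [-1.55140386 -0.55305748 -0.97158854]
```

drive_tool([
  [0,0,-0.5,0,1],
  [0,0,-0.5,0,1],
  [0,0,-1,0,1],
  [0,0,-1.5,0,1],
  [0,0,-1.5,0,1],
])

```text
time: 10.25
tcp_pos: [0.5673, -0.0108, 0.1062]
tool_rot: [0.812, 0.583, 0.0, -0.001]
ft_force: [0.9, 0.5, -2.9]
opening: 0.0161
finger_force: 60.0
```

drive_tool([
  [0,0,-3,0,1],
  [0,0,-3,0,1],
  [0,0,-3,0,1],
  [0,0,0,0,1],
])

```text
time: 10.75
tcp_pos: [0.5695, -0.0111, 0.1997]
tool_rot: [0.812, 0.584, 0.003, 0.002]
ft_force: [0.9, -0.1, -2.6]
opening: 0.0153
finger_force: 60.0
```

Run:
```python
from h import *
o,_=st(); print(o["finger_force"],o["wrist_torque"])
snap("top","top1")
for c in("top",):
  d=viewer.cut_out(c,"tub")
  for x in d:
    m=x["mask"].astype(np.uint8); r=cv2.minAreaRect(np.argwhere(m)[:,::-1].astype(np.float32)); b=cv2.boxPoints(r)
    print(x["score"],x["box"],r,[px2w(c,p,.05)[:2].round(4).tolist() for p in b])
  for x in viewer.spot_point(c,"tub"): print(x["score"],px2w(c,x["position"],0)[:2])
im=cv2.imread("pics/top1.png"); a=im[170:300,90:300]
cv2.imwrite("pics/c2.png",cv2.resize(a,None,fx=3.6,fy=3.6,interpolation=cv2.INTER_CUBIC))
```

```text
t 10.75 tcp [ 0.5695 -0.0111  0.1997] x [0.319 0.948 0.002] y [ 0.948 -0.319  0.008] yawx 1.2462 op 0.0153 F [ 0.9 -0.1 -2.6] q6 0.21
59.982744455337524 [-0.10583109  0.08823313 -0.00309394]
0.88 [132.3, 234.8, 188.2, 284.0] ((159.0500030517578, 256.8500061035156), (43.639427185058594, 41.42583465576172), 18.434947967529297) [[0.3673, 0.4134], [0.4952, 0.3798], [0.4543, 0.2422], [0.3277, 0.2775]]
0.65 [0.41050572 0.3372621 ]
```

View pics/c2.png

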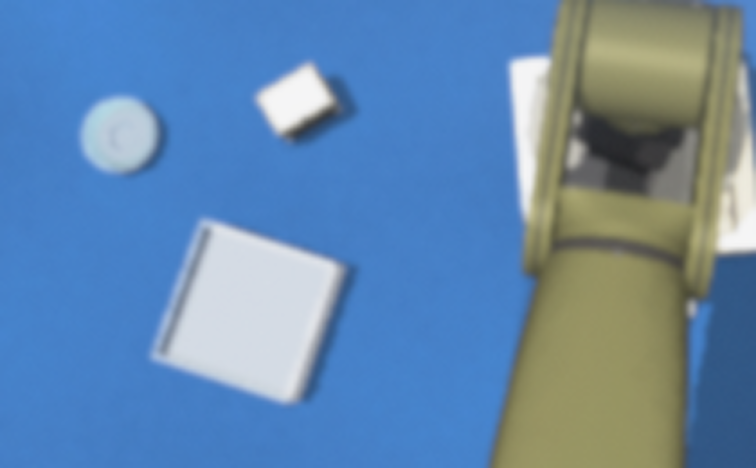

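drive_tool([
  [1.5,-1.44,0,0,1],
  [3,-2.87,0,0,1],
  [3,-2.87,0,0,1],
  [3,-2.87,0,0,1],
  [3,-2.87,0,0,1],
])

```text
time: 11.52
tcp_pos: [0.4858, 0.1595, 0.1937]
tool_rot: [0.812, 0.583, -0.001, -0.001]
ft_force: [-0.4, 0.1, -2.4]
opening: 0.0154
finger_force: 60.0
```

drive_tool([
  [3,-2.87,0,0,1],
  [3,-2.87,0,0,1],
  [3,-2.87,0,0,1],
  [3,-2.87,0,0,1],
  [1.6,-1.44,0,0,1],
])

```text
time: 12.15
tcp_pos: [0.4063, 0.3296, 0.1936]
tool_rot: [0.811, 0.584, -0.001, -0.0]
ft_force: [-0.6, -0.8, -2.3]
opening: 0.0156
finger_force: 60.0
```

drive_tool([
  [0,0,0,0,1],
  [0,0,0,0,1],
])

```text
time: 12.4
tcp_pos: [0.4083, 0.3275, 0.1942]
tool_rot: [0.812, 0.584, -0.001, 0.0]
ft_force: [0.2, 0.8, -2.0]
opening: 0.0163
finger_force: 60.0
```

Run:
```python
from h import *
o,r=st(); i=viewer.camera_info("wrist")
snap("wrist","w2")
for x in viewer.spot_point("wrist","tub"): print(x["score"],px2w("wrist",x["position"],0,i)[:2])
for x in viewer.spot_point("wrist","cap"): print("cap",x["score"],px2w("wrist",x["position"],o["tcp_pos"][2]-.055,i)[:2])
print(move(o,r,[.411,.328,.061]))
```

```text
t 12.4 tcp [0.4083 0.3275 0.1942] x [ 0.319  0.948 -0.001] y [ 0.948 -0.319 -0.001] yawx 1.2462 op 0.0163 F [ 0.2  0.8 -2. ] q6 0.898
cap 0.81 [0.40140333 0.30977002]
[ 0.16  0.26 13.32]
```

View pics/w2.png

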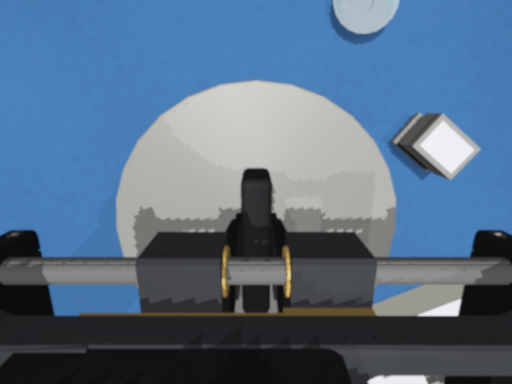

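The cap is level and held centrally, with its disc filling pixel columns 117 to 396. I'll lower it and let go.

drive_tool([
  [0.15,0.25,2,0,1],
  [0,0,3,0,1],
  [0,0,3,0,1],
  [0,0,2.5,0,1],
  [0,0,1,0,1],
])

```text
time: 13.18
tcp_pos: [0.4104, 0.327, 0.0769]
tool_rot: [0.812, 0.583, -0.002, -0.0]
ft_force: [0.5, -0.1, -2.0]
opening: 0.0159
finger_force: 60.0
```

drive_tool([
  [0,0,1,0,1],
  [0,0,0.4,0,1],
  [0,0,0.3,0,1],
  [0,0,0.2,0,1],
  [0,0,0,0,1],
])

```text
time: 13.8
tcp_pos: [0.4119, 0.3286, 0.0614]
tool_rot: [0.812, 0.583, 0.0, 0.0]
ft_force: [-0.4, -0.2, -2.3]
opening: 0.0156
finger_force: 60.0
```

Run:
```python
from h import *
st()
```

```text
t 13.8 tcp [0.4119 0.3286 0.0614] x [0.319 0.948 0.   ] y [ 0.948 -0.319  0.   ] yawx 1.2458 op 0.0156 F [-0.4 -0.2 -2.3] q6 0.896
```

drive_tool([
  [0,0,0.1,0,1],
  [0,0,0.1,0,1],
  [0,0,0,0,-1],
  [0,0,0,0,-1],
  [0,0,0,0,-1],
])

```text
time: 14.42
tcp_pos: [0.4119, 0.3285, 0.0592]
tool_rot: [0.812, 0.583, 0.0, 0.0]
ft_force: [0.1, 0.3, -0.7]
opening: 0.0405
finger_force: 0.0
```

drive_tool([
  [0,0,0,0,-1],
  [0,0,-2,0,-1],
  [0,0,-3,0,-1],
  [0,0,-4,0,-1],
  [0,0,-4,0,-1],
])

```text
time: 15.05
tcp_pos: [0.4116, 0.3283, 0.1901]
tool_rot: [0.812, 0.583, -0.0, -0.0]
ft_force: [-0.1, -0.4, 0.6]
opening: 0.0897
finger_force: 0.0
```

drive_tool([
  [0,0,-4,0,-1],
  [0,0,-2,0,-1],
  [0,0,0,0,-1],
])

```text
time: 15.42
tcp_pos: [0.4124, 0.3289, 0.2504]
tool_rot: [0.812, 0.583, 0.001, 0.0]
ft_force: [0.1, 0.1, -0.3]
opening: 0.0949
finger_force: 0.0
```

Run:
```python
from h import *
o,r=st(); i=viewer.camera_info("wrist")
snap("wrist","w3")
for x in viewer.spot_point("wrist","cap"): print("cap",x["score"],px2w("wrist",x["position"],.05,i)[:2])
for x in viewer.cut_out("wrist","case0"): print("case",x["score"],x["box"])
for x in viewer.spot_point("wrist","case0"): print("case",x["score"],px2w("wrist",x["position"],0,i)[:2])
snap("side","s3")
for c in("cap","tub"):
  for x in viewer.spot_point("side",c): print(c,x["score"],px2w("side",x["position"],.05*(c=="cap"))[:2])
im=cv2.imread("pics/s3.png")[100:270,120:330]; im=cv2.resize(im,(512,384),interpolation=cv2.INTER_CUBIC)
cv2.imwrite("pics/c3.png",cv2.resize(np.vstack([cv2.imread("pics/w3.png"),im]),None,fx=.78,fy=.78))
```

```text
t 15.43 tcp [0.4124 0.3289 0.2504] x [0.319 0.948 0.002] y [ 0.948 -0.319  0.002] yawx 1.2458 op 0.0949 F [ 0.1  0.1 -0.3] q6 0.896
cap 0.82 [0.40962759 0.33252567]
case 0.63 [367.8, 117.4, 438.1, 168.5]
case 0.86 [0.59950351 0.29914906]
cap 0.89 [0.41892227 0.32134169]
cap 0.41 [0.57824517 0.24335357]
tub 0.64 [0.42896902 0.35923993]
```

View pics/c3.png

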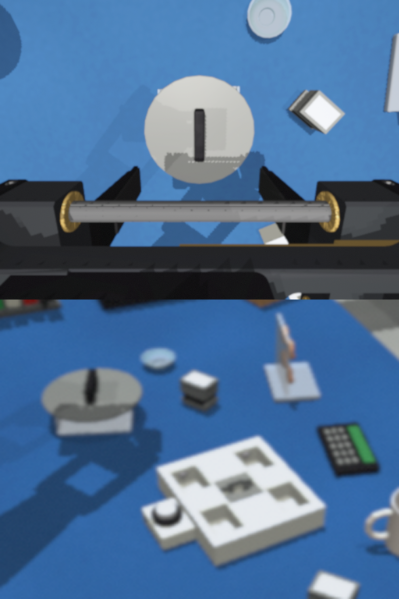

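The cap lies flat and central on the tub in both views. The third case is at wrist pixel (405,140), and the open dock is in sight. Next comes the case pose estimator.

```bash
cat >> h.py <<'E'
def quad(mask,cam,i,z):
    n,l,s,c=cv2.connectedComponentsWithStats(mask.astype(np.uint8)); 
    if n<2: return None
    k=1+np.argmax(s[1:,4]); cs,_=cv2.findContours((l==k).astype(np.uint8),cv2.RETR_EXTERNAL,cv2.CHAIN_APPROX_NONE)
    p=cs[0].reshape(-1,2); w=np.array([px2w(cam,q,z,i)[:2] for q in p])
    (c,(a,b),t)=cv2.minAreaRect((w*1000).astype(np.float32))
    t=np.deg2rad(t)  # direction of side a
    if a>b: a,b,t=b,a,t+np.pi/2   # t: direction of short side = case x
    t=(t+np.pi/2)%np.pi-np.pi/2
    return np.array(c)/1000,(round(a,1),round(b,1)),t,s[k]
def cases(im,i,cam="wrist",z=.06,verbose=1):
    out=[]
    for d in viewer.cut_out(cam,"case0"):
        m=d["mask"]; g=im.min(2).astype(float)
        if m.sum()<60: continue
        hi=np.percentile(g[m],97); k=m&(g>hi*.8)
        q=quad(k,cam,i,z)
        if q is None: continue
        out.append(q)
        if verbose: print("case",round(d["score"],2),"ctr",q[0].round(4),"size",q[1],"yaw",round(q[2],3),"px",q[3])
    return out
E
python3 - <<'E'
from h import *
i=viewer.camera_info("wrist"); im=snap("wrist","w4"); cases(im,i)
i=viewer.camera_info("top"); im=snap("top","t4"); cases(im,i,"top")
E
```

```text
case 0.54 ctr [0.4817 0.0942] size (13.2, 35.7) yaw 1.248 px [343 304  26   9 147]
case 0.78 ctr [ 0.6036 -0.2769] size (36.3, 49.4) yaw 0.79 px [339 195  17  16 168]
case 0.61 ctr [0.6062 0.2981] size (36.2, 51.8) yaw 0.584 px [163 189  18  16 173]
case 0.59 ctr [ 0.5352 -0.4094] size (34.4, 50.5) yaw 0.349 px [380 218  18  15 169]
```

drive_tool([
  [0,0,0,-0.18,-1],
  [0,0,0,-0.18,-1],
  [0,0,0,-0.18,-1],
  [0,0,0,-0.18,-1],
  [0,0,0,-0.18,-1],
])

```text
time: 16.6
tcp_pos: [0.4118, 0.3285, 0.2492]
tool_rot: [0.475, 0.88, 0.0, 0.0]
ft_force: [-0.6, 0.6, -0.5]
opening: 0.0951
finger_force: 0.0
```

drive_tool([
  [-3.3,3.65,0,0,-1],
  [-3.3,3.65,0,0,-1],
  [-3.3,3.65,0,0,-1],
  [-3.3,3.65,0,0,-1],
  [0,0,1,0,-1],
])

```text
time: 17.23
tcp_pos: [0.6089, 0.2961, 0.2388]
tool_rot: [0.479, 0.878, 0.0, 0.0]
ft_force: [-0.5, 1.1, -0.5]
opening: 0.0952
finger_force: 0.0
```

drive_tool([
  [0,0,3,0,-1],
  [0,0,0,0,-1],
  [0,0,0,0,-1],
])

```text
time: 17.6
tcp_pos: [0.6057, 0.2975, 0.2099]
tool_rot: [0.477, 0.879, 0.0, 0.0]
ft_force: [0.7, 1.0, 0.2]
opening: 0.0951
finger_force: 0.0
```

Run:
```python
from h import *
o,r=st(); i=viewer.camera_info("wrist"); im=snap("wrist","w5"); 
for q in cases(im,i): print(move(o,r,[*q[0],.04]))
```

```text
t 17.6 tcp [0.6057 0.2975 0.2099] x [-0.544  0.839 -0.   ] y [0.839 0.544 0.001] yawx 2.1464 op 0.0951 F [0.7 1.  0.2] q6 -0.199
case 0.81 ctr [0.6065 0.2994] size (34.2, 50.8) yaw 0.564 px [ 242  154   32   45 1340]
[ 0.12  0.16 16.99]
```

View pics/w5.png

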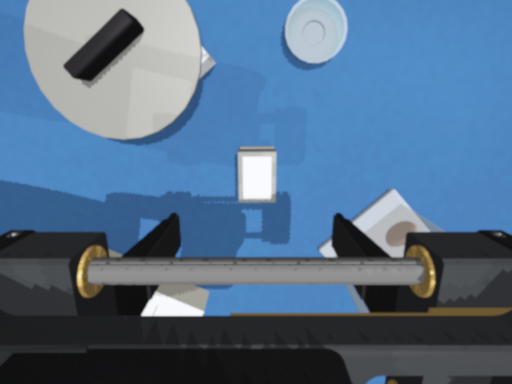

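The case's top face sits in the middle at pixel (257,176), square to the fingers, and nothing is in the way.

drive_tool([
  [0.12,0.16,4,0.01,-1],
  [0,0,4,0,-1],
  [0,0,4,0,-1],
  [0,0,3,0,-1],
  [0,0,1.5,0,-1],
], force=60)

```text
time: 18.32
tcp_pos: [0.6063, 0.299, 0.0433]
tool_rot: [0.482, 0.876, -0.0, -0.0]
ft_force: [0.3, 0.3, 0.1]
opening: 0.0951
finger_force: 0.0
```

drive_tool([
  [0,0,0.5,0,-1],
  [0,0,0,0,-1],
  [0,0,0,0,1],
  [0,0,0,0,1],
  [0,0,0,0,1],
])

```text
time: 18.95
tcp_pos: [0.6071, 0.2991, 0.0397]
tool_rot: [0.482, 0.876, 0.0, 0.0]
ft_force: [-0.6, -0.6, 0.4]
opening: 0.0705
finger_force: 0.0
```

drive_tool([
  [0,0,0,0,1],
  [0,0,0,0,1],
  [0,0,0,0,1],
  [0,0,0,0,1],
  [0,0,0,0,1],
])

```text
time: 19.58
tcp_pos: [0.6067, 0.2989, 0.0391]
tool_rot: [0.482, 0.876, -0.0, -0.0]
ft_force: [0.4, -0.1, 0.9]
opening: 0.0415
finger_force: 59.9
```

Run:
```python
from h import *
o,r=st(); print(o["finger_force"])
```

```text
t 19.57 tcp [0.6067 0.2989 0.0391] x [-0.535  0.845  0.   ] y [ 0.845  0.535 -0.   ] yawx 2.1358 op 0.0415 F [ 0.4 -0.1  0.9] q6 -0.187
59.881208539009094
```

drive_tool([
  [0,0,-1,0,1],
  [0,0,-3,0,1],
  [0,0,-4,0.15,1],
  [0,0,-4,0.15,1],
  [0,0,-2,0.145,1],
])

```text
time: 20.2
tcp_pos: [0.6081, 0.2995, 0.1833]
tool_rot: [0.665, 0.747, 0.002, 0.001]
ft_force: [0.4, 0.4, -1.0]
opening: 0.0416
finger_force: 59.9
```

drive_tool([
  [-2,-0.5,0,0,1],
  [-4,-1,0,0,1],
  [-4,-1,0,0,1],
  [-4,-1,0,0,1],
  [-4,-1,0,0,1],
])

```text
time: 20.82
tcp_pos: [0.5819, 0.1123, 0.1771]
tool_rot: [0.663, 0.749, -0.001, -0.001]
ft_force: [0.4, -0.6, -0.5]
opening: 0.0418
finger_force: 59.9
```

drive_tool([
  [-4,-1,0,0,1],
  [-4,-1,0,0,1],
  [-4,-1.1,0,0,1],
  [0,0,0,0,1],
  [0,0,0,0,1],
])

```text
time: 21.45
tcp_pos: [0.5663, -0.0082, 0.178]
tool_rot: [0.663, 0.748, -0.0, -0.001]
ft_force: [0.2, -0.2, -1.3]
opening: 0.0419
finger_force: 59.9
```

Run:
```python
from h import *
o,r=st(); i=viewer.camera_info("wrist"); im=snap("wrist","w6")
import json; json.dump({k:np.array(v).tolist() for k,v in i.items()},open("i6.json","w"))
c=np.array([.567,-.011]); y=.12; Rm=np.array([[np.cos(y),-np.sin(y)],[np.sin(y),np.cos(y)]])
v=im[:,:,::-1].copy()
for sx,sy in((1,1),(1,-1),(-1,1),(-1,-1)):
  for P in([sx*95,sy*106],*[[sx*58+a*22.5,sy*55+b*30.5] for a in(1,-1) for b in(1,-1)]):
    p=w2px("wrist",[*(c+Rm@np.array(P)/1000),.045],i)[0]; cv2.circle(v,tuple(np.round(p).astype(int).tolist()),1,(0,0,255),-1)
cv2.imwrite("pics/w6b.png",cv2.resize(v,None,fx=1.5,fy=1.5,interpolation=cv2.INTER_NEAREST))
```

```text
t 21.45 tcp [ 0.5663 -0.0082  0.178 ] x [-0.12   0.993  0.001] y [ 0.993  0.12  -0.002] yawx 1.6912 op 0.0419 F [ 0.2 -0.2 -1.3] q6 -0.23
```

View pics/w6b.png

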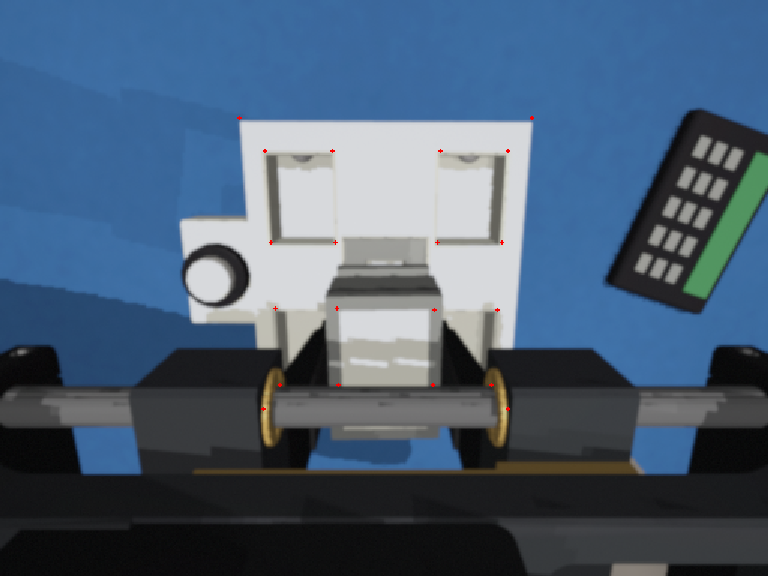

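The red projected dock corners and bays fit the picture within about 1 px, so dock centre (0.567, -0.0113) and yaw 0.12 hold. The held case's top spans rows 294 to 438 at 1.5x, and from that I'll find its offset in the grip.

Run:
```python
from h import *
o,r=st(); i=viewer.camera_info("wrist")
for p in ((384,294),(384,430),(384,438)):
    w=px2w("wrist",(p[0]/1.5,p[1]/1.5),.1989,i); print(p,(r.T@(w-o["tcp_pos"])*1000).round(1))
c=np.array([.567,-.0113]); y=.12; Rm=np.array([[np.cos(y),-np.sin(y)],[np.sin(y),np.cos(y)]])
for n,P in enumerate(((-58,55),(-58,-55),(58,55),(58,-55))):
    w=c+Rm@np.array(P)/1000; print(n,w.round(4),move(o,r,[*w,.1]))
```

```text
t 21.5 tcp [ 0.5666 -0.0077  0.1783] x [-0.121  0.993  0.001] y [ 0.993  0.121 -0.001] yawx 1.6919 op 0.0416 F [ 0.1  0.2 -0.8] q6 -0.23
(384, 294) [ 28.7  -0.3 -20.6]
(384, 430) [-26.   -0.2 -20.7]
(384, 438) [-29.6  -0.2 -20.7]
0 [0.5028 0.0364] [ 5.14 -5.79  7.84]
1 [ 0.516  -0.0728] [-5.86 -5.8   7.83]
2 [0.618  0.0502] [5.12 5.81 7.82]
3 [ 0.6312 -0.059 ] [-5.88  5.8   7.81]
```

drive_tool([
  [2.56,2.9,1,0,1],
  [2.56,2.9,3,0,1],
  [0,0,3,0,1],
  [0,0,1.3,0,1],
  [0,0,0,0,1],
])

```text
time: 22.12
tcp_pos: [0.6177, 0.0503, 0.0949]
tool_rot: [0.663, 0.749, -0.001, -0.001]
ft_force: [-0.1, -0.7, -1.3]
opening: 0.0419
finger_force: 59.9
```

Run:
```python
from h import *
o,r=st(); print(move(o,r,[.618,.0502,.05]))
```

```text
t 22.12 tcp [0.6177 0.0503 0.0949] x [-0.121  0.993  0.   ] y [ 0.993  0.121 -0.003] yawx 1.6918 op 0.0419 F [-0.1 -0.7 -1.3] q6 -0.126
[-0.01  0.04  4.49]
```

drive_tool([
  [0,0,0.6,0,1],
  [0,0,0.5,0,1],
  [0,0,0.4,0,1],
  [0,0,0.4,0,1],
  [0,0,0,0,1],
])

```text
time: 22.75
tcp_pos: [0.6184, 0.0498, 0.0767]
tool_rot: [0.663, 0.748, -0.0, -0.0]
ft_force: [-0.3, 0.2, -1.4]
opening: 0.0416
finger_force: 59.9
```

drive_tool([
  [0,0,0.3,0,1],
  [0,0,0.3,0,1],
  [0,0,0.3,0,1],
  [0,0,0.3,0,1],
  [0,0,0,0,1],
])

```text
time: 23.38
tcp_pos: [0.6192, 0.0487, 0.0651]
tool_rot: [0.663, 0.748, -0.0, 0.001]
ft_force: [0.8, -5.6, 0.2]
opening: 0.0419
finger_force: 59.9
```

drive_tool([
  [0,0,0.4,0,1],
  [0,0,0.4,0,1],
  [0,0,0.4,0,1],
  [0,0,0.3,0,1],
  [0,0,0,0,1],
])

```text
time: 24.0
tcp_pos: [0.6174, 0.0494, 0.0482]
tool_rot: [0.663, 0.748, -0.001, -0.001]
ft_force: [1.2, -4.4, -6.0]
opening: 0.0416
finger_force: 59.9
```

drive_tool([
  [0,0,0.2,0,1],
  [0,0,0.1,0,1],
  [0,0,0.1,0,1],
  [0,0,0,0,1],
])

```text
time: 24.5
tcp_pos: [0.6178, 0.0492, 0.0481]
tool_rot: [0.663, 0.748, -0.002, -0.001]
ft_force: [-7.0, -6.4, 9.8]
opening: 0.0415
finger_force: 59.9
```

Run:
```python
from h import *
o,r=st()
```

```text
t 24.5 tcp [0.6178 0.0492 0.0481] x [-0.12   0.993 -0.001] y [ 0.993  0.12  -0.004] yawx 1.6914 op 0.0415 F [-7.  -6.4  9.8] q6 -0.126
```

drive_tool([
  [0,0,0,0,-1],
  [0,0,0,0,-1],
  [0,0,0,0,-1],
  [0,0,-2,0,-1],
  [0,0,-4,0,-1],
])

```text
time: 25.12
tcp_pos: [0.6173, 0.05, 0.1057]
tool_rot: [0.663, 0.748, -0.001, -0.002]
ft_force: [0.2, 0.5, -0.1]
opening: 0.0863
finger_force: 0.0
```

drive_tool([
  [0,0,-4,0,-1],
  [-2,-0.3,-4,0,-1],
  [-4,-0.7,-2,0,-1],
  [-4,-0.7,0,0,-1],
  [-4,-0.7,0,0,-1],
])

```text
time: 25.75
tcp_pos: [0.6121, -0.0931, 0.2087]
tool_rot: [0.663, 0.748, 0.001, 0.001]
ft_force: [1.7, 0.0, 0.7]
opening: 0.0951
finger_force: 0.0
```

drive_tool([
  [-4,-0.7,0,0,-1],
  [-4,-0.7,0,0,-1],
  [-4,-0.7,0,0,-1],
  [-4,-0.7,0,-0.17,-1],
  [-2.2,0,0,-0.17,-1],
])

```text
time: 26.38
tcp_pos: [0.6091, -0.2774, 0.208]
tool_rot: [0.526, 0.851, 0.0, 0.001]
ft_force: [1.1, -0.0, -0.3]
opening: 0.0953
finger_force: 0.0
```

drive_tool([
  [0,0,0,-0.17,-1],
  [0,0,0,-0.16,-1],
  [0,0,0,0,-1],
  [0,0,0,0,-1],
])

```text
time: 26.88
tcp_pos: [0.6095, -0.2753, 0.2071]
tool_rot: [0.382, 0.924, 0.0, 0.0]
ft_force: [0.7, -0.8, -0.4]
opening: 0.0949
finger_force: 0.0
```

Run:
```python
from h import *
o,r=st(); i=viewer.camera_info("wrist"); im=snap("wrist","w7"); 
for q in cases(im,i): print(move(o,r,[*q[0],.04]))
```

```text
t 26.88 tcp [ 0.6095 -0.2753  0.2071] x [-0.709  0.705 -0.001] y [0.705 0.709 0.   ] yawx 2.3587 op 0.0949 F [ 0.7 -0.8 -0.4] q6 -1.292
case 0.89 ctr [ 0.6023 -0.276 ] size (33.8, 48.0) yaw 0.73 px [ 235  152   33   44 1272]
case 0.84 ctr [ 0.5339 -0.4102] size (31.7, 47.9) yaw 0.37 px [ 107  191   39   44 1047]
case 0.42 ctr [ 0.6148 -0.0937] size (100.7, 206.8) yaw -0.782 px [  286     0   217   110 10724]
[ 0.48 -0.56 16.71]
[ -4.15 -14.91  16.7 ]
[12.45 13.23 16.7 ]
```

View pics/w7.png

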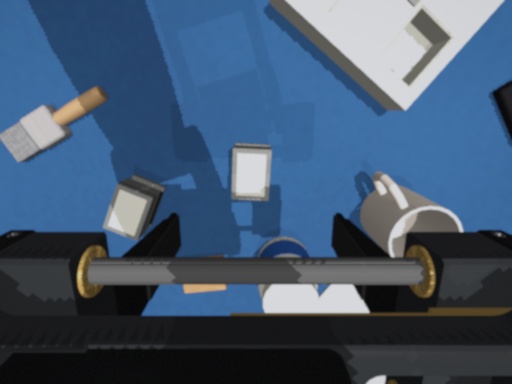

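The case's top face is at pixel (251,172), turned about 3 degrees. The jar and mug handle are clear of the fingers.

drive_tool([
  [0.48,-0.56,3,0,-1],
  [0,0,4,0.055,-1],
  [0,0,4,0,-1],
  [0,0,3.5,0,-1],
  [0,0,1.7,0,-1],
])

```text
time: 27.6
tcp_pos: [0.6007, -0.2751, 0.0417]
tool_rot: [0.406, 0.914, 0.0, -0.002]
ft_force: [-0.0, -0.3, 0.8]
opening: 0.095
finger_force: 0.0
```

drive_tool([
  [0,0,0.5,0,-1],
  [0,0,0,0,-1],
  [0,0,0,0,1],
  [0,0,0,0,1],
  [0,0,0,0,1],
])

```text
time: 28.22
tcp_pos: [0.6023, -0.2762, 0.0399]
tool_rot: [0.406, 0.914, -0.0, 0.001]
ft_force: [0.0, -0.2, 0.0]
opening: 0.0701
finger_force: 0.0
```

drive_tool([
  [0,0,0,0,1],
  [0,0,0,0,1],
  [0,0,0,0,1],
  [0,0,0,0,1],
  [0,0,0,0,1],
])

```text
time: 28.85
tcp_pos: [0.6019, -0.2759, 0.0391]
tool_rot: [0.406, 0.914, 0.0, -0.0]
ft_force: [0.2, 0.4, 0.2]
opening: 0.0414
finger_force: 60.0
```

Run:
```python
from h import *
o,r=st(); print(o["finger_force"])
```

```text
t 28.85 tcp [ 0.6019 -0.2759  0.0391] x [-0.671  0.742  0.   ] y [ 0.742  0.671 -0.   ] yawx 2.3058 op 0.0414 F [0.2 0.4 0.2] q6 -1.246
59.982948303222656
```

drive_tool([
  [0,0,-1,0,1],
  [0,0,-3,0,1],
  [0,0,-4,0.15,1],
  [0,0,-4,0.15,1],
  [0,0,-2,0.15,1],
])

```text
time: 29.48
tcp_pos: [0.603, -0.2765, 0.1832]
tool_rot: [0.601, 0.799, 0.0, 0.002]
ft_force: [0.1, -0.6, -1.4]
opening: 0.0416
finger_force: 60.0
```

drive_tool([
  [0,0,0,0.164,1],
  [2.2,0.5,0,0,1],
  [4,1,0,0,1],
  [4,1,0,0,1],
  [4,1,0,0,1],
])

```text
time: 30.1
tcp_pos: [0.619, -0.1281, 0.1787]
tool_rot: [0.662, 0.75, -0.0, -0.001]
ft_force: [-0.2, -0.3, -0.4]
opening: 0.0412
finger_force: 60.0
```

drive_tool([
  [4,1,0,0,1],
  [3,1,0,0,1],
  [0,0,0,0,1],
  [0,0,0,0,1],
])

```text
time: 30.6
tcp_pos: [0.6305, -0.0584, 0.1789]
tool_rot: [0.662, 0.749, -0.0, -0.0]
ft_force: [1.0, -0.9, -1.5]
opening: 0.0416
finger_force: 60.0
```

```bash
cat >> h.py <<'E'
def overlay(cam,im,i,o,name,foot=.0391):
    r=R.from_quat(o["tool_rot"]).as_matrix(); t=np.array(o["tcp_pos"]); v=cv2.resize(im[:,:,::-1],None,fx=1.5,fy=1.5,interpolation=cv2.INTER_CUBIC)
    c=np.array([.567,-.0113]); y=.12; Rm=np.array([[np.cos(y),-np.sin(y)],[np.sin(y),np.cos(y)]])
    pts=[]
    for sx,sy in((1,1),(1,-1),(-1,1),(-1,-1)):
        for P in([sx*95,sy*106],*[[sx*58+a*22.5,sy*55+b*30.5] for a in(1,-1) for b in(1,-1)]): pts.append(([*(c+Rm@np.array(P)/1000),.045],(0,0,255)))
        pts.append((t+r@[sx*.029,sy*.021,foot-.06],(255,0,255)))
    for P,col in pts:
        p=w2px(cam,P,i)[0]*1.5+.25; cv2.circle(v,tuple(np.round(p).astype(int).tolist()),1,col,-1)
    cv2.imwrite(f"pics/{name}.png",v)
E
python3 - <<'E'
from h import *
o,r=st(); i=viewer.camera_info("wrist"); im=snap("wrist","w8"); overlay("wrist",im,i,o,"w8b"); print(move(o,r,[.6312,-.059,.095]))
E
```

```text
t 30.6 tcp [ 0.6305 -0.0584  0.1789] x [-0.123  0.992 -0.   ] y [ 0.992  0.123 -0.001] yawx 1.6938 op 0.0416 F [ 1.  -0.9 -1.5] q6 -0.3
[-0.07  0.07  8.39]
```

View pics/w8b.png

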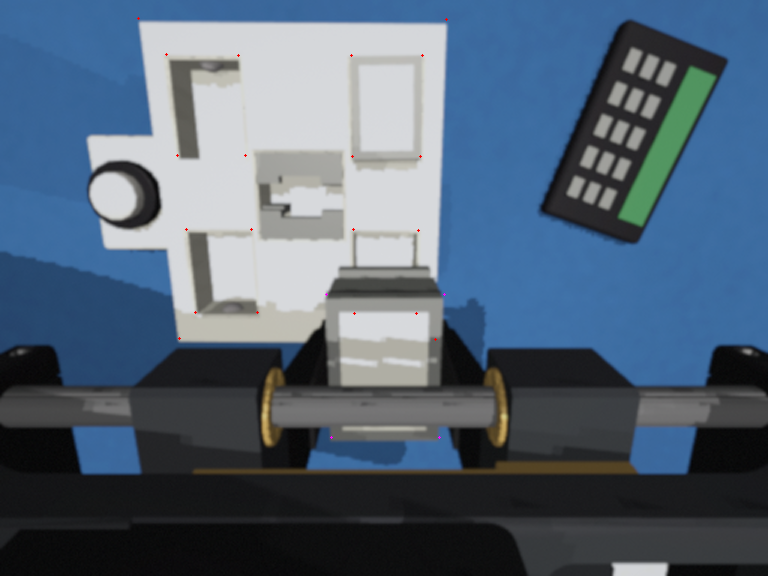

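The overlay fits within about 1 mm, the held case is central in the grip, and the first case sits flush in bay2 (pixels 350-422, 55-160).

drive_tool([
  [-0.12,0.07,3,0,1],
  [0,0,4,0,1],
  [0,0,1.4,0,1],
  [0,0,0.6,0,1],
  [0,0,0.5,0,1],
])

```text
time: 31.28
tcp_pos: [0.6328, -0.0604, 0.0855]
tool_rot: [0.663, 0.748, 0.001, 0.001]
ft_force: [0.8, -0.6, -1.7]
opening: 0.0415
finger_force: 60.0
```

drive_tool([
  [0,0,0.4,0,1],
  [0,0,0.4,0,1],
  [0,0,0.3,0,1],
  [0,0,0.3,0,1],
  [0,0,0,0,1],
])

```text
time: 31.9
tcp_pos: [0.6316, -0.0595, 0.0699]
tool_rot: [0.663, 0.749, 0.0, -0.0]
ft_force: [-0.2, 0.9, -1.0]
opening: 0.0416
finger_force: 60.0
```

drive_tool([
  [0,0,0.4,0,1],
  [0,0,0.4,0,1],
  [0,0,0.4,0,1],
  [0,0,0.4,0,1],
  [0,0,0.3,0,1],
])

```text
time: 32.52
tcp_pos: [0.6311, -0.0591, 0.05]
tool_rot: [0.663, 0.749, 0.0, -0.001]
ft_force: [-1.6, 4.6, -3.1]
opening: 0.0416
finger_force: 60.0
```

drive_tool([
  [0,0,0.3,0,1],
  [0,0,0.2,0,1],
  [0,0,0.1,0,1],
  [0,0,0,0,1],
])

```text
time: 33.02
tcp_pos: [0.6312, -0.0594, 0.048]
tool_rot: [0.663, 0.749, -0.001, -0.001]
ft_force: [-8.9, 6.6, 15.3]
opening: 0.0417
finger_force: 60.0
```

Run:
```python
from h import *
o,r=st()
i=viewer.camera_info("top"); im=snap("top","t9"); cases(im,i,"top")
```

```text
t 33.02 tcp [ 0.6312 -0.0594  0.048 ] x [-0.121  0.993  0.001] y [ 0.993  0.121 -0.003] yawx 1.6918 op 0.0417 F [-8.9  6.6 15.3] q6 -0.3
case 0.61 ctr [ 0.5352 -0.4096] size (36.4, 52.4) yaw 0.349 px [380 218  18  15 183]
case 0.55 ctr [0.6215 0.0447] size (40.0, 61.4) yaw 0.141 px [240 188  19  14 212]
```

drive_tool([
  [0,0,0,0,-1],
  [0,0,0,0,-1],
  [0,0,0,0,-1],
  [0,0,-2,0,-1],
  [0,0,-4,0,-1],
])

```text
time: 33.75
tcp_pos: [0.6302, -0.0599, 0.1044]
tool_rot: [0.663, 0.749, -0.001, -0.002]
ft_force: [0.6, 0.1, 0.6]
opening: 0.0864
finger_force: 0.0
```

drive_tool([
  [0,0,-4,0,-1],
  [-1.6,-0.8,-4,0,-1],
  [-4,-1.6,-2,0,-1],
  [-4,-1.6,0,0,-1],
  [-4,-1.6,0,0,-1],
])

```text
time: 34.38
tcp_pos: [0.5925, -0.2031, 0.2074]
tool_rot: [0.663, 0.749, 0.0, 0.001]
ft_force: [-0.7, -0.6, -0.4]
opening: 0.0949
finger_force: 0.0
```

drive_tool([
  [-4,-1.6,0,0,-1],
  [-4,-1.6,0,0,-1],
  [-4,-1.6,0,0,-1],
  [-4,-1.6,0,0,-1],
  [-4,-1.6,0,-0.12,-1],
])

```text
time: 35.0
tcp_pos: [0.5369, -0.4115, 0.2067]
tool_rot: [0.616, 0.788, -0.0, 0.001]
ft_force: [1.1, -0.2, -0.4]
opening: 0.0951
finger_force: 0.0
```

drive_tool([
  [0,0,0,-0.12,-1],
  [0,0,0,0,-1],
  [0,0,0,0,-1],
])

```text
time: 35.38
tcp_pos: [0.5375, -0.4096, 0.2059]
tool_rot: [0.569, 0.822, -0.0, 0.0]
ft_force: [-1.1, -0.2, -0.1]
opening: 0.0951
finger_force: 0.0
```

Run:
```python
from h import *
o,r=st(); i=viewer.camera_info("wrist"); im=snap("wrist","w10"); 
for q in cases(im,i): print(move(o,r,[*q[0],.04]))
```

```text
t 35.38 tcp [ 0.5375 -0.4096  0.2059] x [-0.352  0.936 -0.001] y [0.936 0.352 0.   ] yawx 1.9307 op 0.0951 F [-1.1 -0.2 -0.1] q6 -1.09
case 0.76 ctr [ 0.5347 -0.408 ] size (37.2, 53.1) yaw 0.36 px [ 237  152   35   48 1488]
case 0.2 ctr [ 0.4046 -0.4113] size (33.8, 34.6) yaw 1.286 px [ 118  116   42   42 1018]
[ 0.26 -0.21 16.59]
[  4.53 -12.5   16.58]
```

View pics/w10.png

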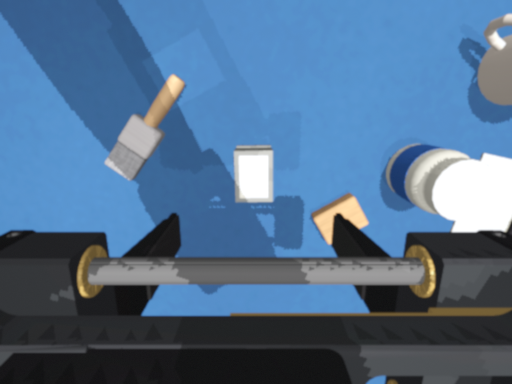

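The third case is centred at pixel (254,175), and the battery box and brush are clear.

drive_tool([
  [0.26,-0.21,3,0,-1],
  [0,0,4,0,-1],
  [0,0,4,0,-1],
  [0,0,3.5,0,-1],
  [0,0,1.6,0,-1],
])

```text
time: 36.1
tcp_pos: [0.5335, -0.4067, 0.0416]
tool_rot: [0.569, 0.823, 0.0, -0.002]
ft_force: [0.2, -0.5, -0.5]
opening: 0.0945
finger_force: 0.0
```

drive_tool([
  [0,0,0.5,0,-1],
  [0,0,0,0,-1],
  [0,0,0,0,1],
  [0,0,0,0,1],
  [0,0,0,0,1],
])

```text
time: 36.72
tcp_pos: [0.5347, -0.4085, 0.0399]
tool_rot: [0.569, 0.823, -0.0, 0.001]
ft_force: [-0.1, 0.4, -0.2]
opening: 0.0706
finger_force: 0.0
```

drive_tool([
  [0,0,0,0,1],
  [0,0,0,0,1],
  [0,0,0,0,1],
  [0,0,0,0,1],
  [0,0,0,0,1],
])

```text
time: 37.35
tcp_pos: [0.5344, -0.4082, 0.0391]
tool_rot: [0.569, 0.823, -0.0, -0.0]
ft_force: [0.3, -0.0, 0.2]
opening: 0.0414
finger_force: 59.9
```

Run:
```python
from h import *
o,r=st(); print(o["finger_force"])
```

```text
t 37.35 tcp [ 0.5344 -0.4082  0.0391] x [-0.353  0.936  0.   ] y [ 0.936  0.353 -0.   ] yawx 1.9318 op 0.0414 F [ 0.3 -0.   0.2] q6 -1.093
59.907692670822144
```

drive_tool([
  [0,0,-1,0,1],
  [0,0,-3,0,1],
  [0,0,-4,0.12,1],
  [0,0,-4,0.12,1],
  [0,0,-2,0,1],
])

```text
time: 37.98
tcp_pos: [0.5354, -0.409, 0.1827]
tool_rot: [0.663, 0.749, -0.0, 0.002]
ft_force: [-0.4, -0.8, -1.5]
opening: 0.0416
finger_force: 59.9
```

drive_tool([
  [1.5,0.2,0,0,1],
  [4,0.25,0,0,1],
  [4,0.25,0,0,1],
  [4,0.25,0,0,1],
  [4,0.25,0,0,1],
])

```text
time: 38.6
tcp_pos: [0.5236, -0.2301, 0.1761]
tool_rot: [0.662, 0.749, -0.0, -0.002]
ft_force: [0.9, -0.5, -1.8]
opening: 0.0414
finger_force: 59.9
```

drive_tool([
  [4,0.25,0,0,1],
  [4,0.25,0,0,1],
  [4,0.25,0,0,1],
  [4,0.25,0,0,1],
  [0,0,0,0,1],
])

```text
time: 39.22
tcp_pos: [0.5139, -0.0699, 0.1764]
tool_rot: [0.661, 0.75, -0.001, -0.002]
ft_force: [0.1, -1.0, -2.1]
opening: 0.0416
finger_force: 59.9
```

drive_tool([
  [0,0,0,0,1],
  [0,0,0,0,1],
])

```text
time: 39.48
tcp_pos: [0.5155, -0.0736, 0.1783]
tool_rot: [0.663, 0.748, -0.0, -0.001]
ft_force: [0.1, -0.4, -3.2]
opening: 0.0416
finger_force: 59.9
```

Run:
```python
from h import *
o,r=st(); i=viewer.camera_info("wrist"); im=snap("wrist","w11"); overlay("wrist",im,i,o,"w11b"); print(move(o,r,[.516,-.0733,.095]))
```

```text
t 39.48 tcp [ 0.5155 -0.0736  0.1783] x [-0.12   0.993  0.   ] y [ 0.993  0.12  -0.001] yawx 1.6911 op 0.0416 F [ 0.1 -0.4 -3.2] q6 -0.365
[0.02 0.07 8.33]
```

View pics/w11b.png

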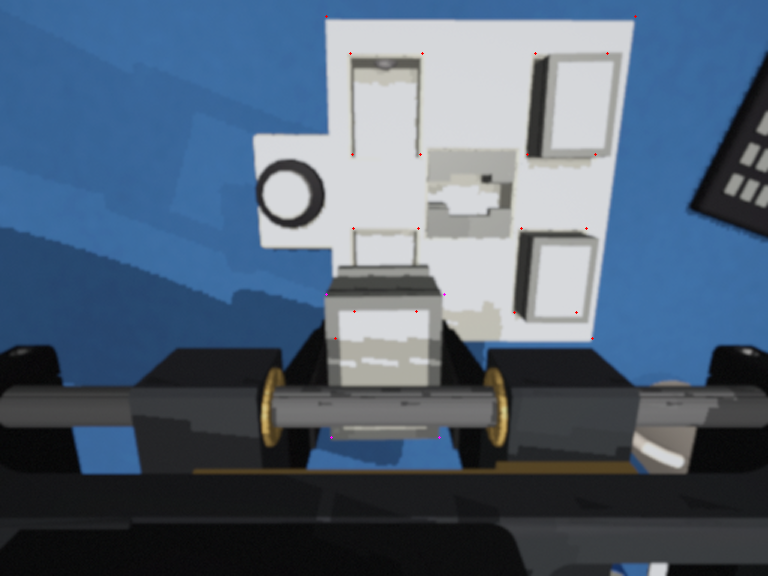

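The overlay lines up with bay1 (columns 354-417), and the cases in bays 2 and 3 stand equally high.

drive_tool([
  [0,0,3,0,1],
  [0,0,4,0,1],
  [0,0,1.4,0,1],
  [0,0,0.6,0,1],
  [0,0,0.5,0,1],
])

```text
time: 40.15
tcp_pos: [0.517, -0.0735, 0.0853]
tool_rot: [0.663, 0.748, 0.001, 0.001]
ft_force: [-0.2, -0.9, -0.7]
opening: 0.0417
finger_force: 59.9
```

drive_tool([
  [0,0,0.4,0,1],
  [0,0,0.4,0,1],
  [0,0,0.3,0,1],
  [0,0,0.3,0,1],
  [0,0,0,0,1],
])

```text
time: 40.78
tcp_pos: [0.5156, -0.0729, 0.0698]
tool_rot: [0.663, 0.749, -0.0, -0.0]
ft_force: [1.0, -0.0, -1.1]
opening: 0.0415
finger_force: 59.9
```

drive_tool([
  [0,0,0.4,0,1],
  [0,0,0.4,0,1],
  [0,0,0.4,0,1],
  [0,0,0.4,0,1],
  [0,0,0.3,0,1],
])

```text
time: 41.4
tcp_pos: [0.5155, -0.0729, 0.0505]
tool_rot: [0.663, 0.749, -0.0, -0.0]
ft_force: [-0.8, 1.7, -0.2]
opening: 0.0417
finger_force: 59.9
```

drive_tool([
  [0,0,0.3,0,1],
  [0,0,0.2,0,1],
  [0,0,0.1,0,1],
  [0,0,0,0,1],
])

```text
time: 41.9
tcp_pos: [0.5155, -0.0731, 0.048]
tool_rot: [0.663, 0.749, -0.001, -0.001]
ft_force: [-10.7, 3.7, 20.7]
opening: 0.0417
finger_force: 59.9
```

drive_tool([
  [0,0,0,0,-1],
  [0,0,0,0,-1],
  [0,0,0,0,-1],
  [0,0,-2,0,-1],
  [0,0,-4,0,-1],
])

```text
time: 42.52
tcp_pos: [0.5135, -0.0726, 0.1029]
tool_rot: [0.663, 0.749, -0.002, -0.003]
ft_force: [-0.2, -0.7, 0.5]
opening: 0.0862
finger_force: 0.0
```

drive_tool([
  [-1,-1,-4,0,-1],
  [-3,-2,-3,0,-1],
  [0,0,0,0,-1],
  [0,0,0,0,-1],
])

```text
time: 43.02
tcp_pos: [0.4903, -0.116, 0.1738]
tool_rot: [0.663, 0.748, -0.0, -0.001]
ft_force: [-0.5, -0.3, 0.1]
opening: 0.0951
finger_force: 0.0
```

Run:
```python
from h import *
o,r=st(); i=viewer.camera_info("wrist"); im=snap("wrist","w12")
for z in(.048,):
  for x in viewer.spot_point("wrist","start_top"):
    w=px2w("wrist",x["position"],z,i); print("start",x["score"],x["position"],w, move(o,r,[*w[:2],.055]))
for x in viewer.spot_point("wrist","case0"): print(x["score"],px2w("wrist",x["position"],.009,i)[:2])
cv2.imwrite("pics/w12b.png",im[:,:,::-1])
```

```text
t 43.02 tcp [ 0.4903 -0.116   0.1738] x [-0.12   0.993  0.001] y [ 0.993  0.12  -0.002] yawx 1.6914 op 0.0951 F [-0.5 -0.3  0.1] q6 -0.46
start 0.75 [218.8, 85.7] [ 0.44309677 -0.02548012  0.048     ] [ 9.54 -3.57 11.9 ]
0.7 [ 0.51803297 -0.07406864]
0.63 [0.62011179 0.04606831]
```

View pics/w12b.png

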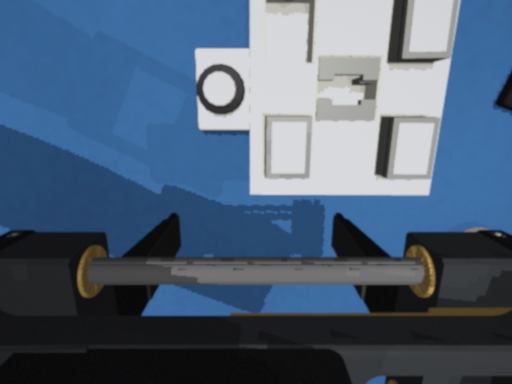

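Three cases sit level in bays 1, 2 and 3, and the button is at pixel (220,88). Next I'll press it with shut fingers.

drive_tool([
  [3.2,-1.2,0,0,1],
  [3.2,-1.2,0,0,1],
  [3.14,-1.15,0,0,1],
  [0,0,2,0,1],
  [0,0,3,0,1],
])

```text
time: 43.8
tcp_pos: [0.4445, -0.025, 0.1246]
tool_rot: [0.662, 0.749, 0.0, 0.001]
ft_force: [-0.4, -0.4, -0.2]
opening: 0.0507
finger_force: 0.0
```

drive_tool([
  [0,0,3,0,1],
  [0,0,2.5,0,1],
  [0,0,0,0,1],
  [0,0,0,0,1],
])

```text
time: 44.3
tcp_pos: [0.4445, -0.0257, 0.0706]
tool_rot: [0.663, 0.749, 0.0, 0.0]
ft_force: [0.6, 0.2, 0.2]
opening: 0.0105
finger_force: 0.0
```

Run:
```python
from h import *
o,r=st(); print(move(o,r,[.4437,-.0255,.041]))
```

```text
t 44.3 tcp [ 0.4445 -0.0257  0.0706] x [-0.121  0.993 -0.   ] y [0.993 0.121 0.   ] yawx 1.6924 op 0.0105 F [0.6 0.2 0.2] q6 -0.3
[ 0.03 -0.08  2.96]
```

drive_tool([
  [0,0,1.5,0,1],
  [0,0,0.6,0,1],
  [0,0,0.4,0,1],
  [0,0,0.3,0,1],
  [0,0,0.2,0,1],
])

```text
time: 44.92
tcp_pos: [0.4447, -0.026, 0.0455]
tool_rot: [0.663, 0.749, -0.001, -0.002]
ft_force: [-21.4, 2.4, 46.2]
opening: 0.0005
finger_force: 23.0
```

drive_tool([
  [0,0,0.1,0,1],
  [0,0,0,0,1],
])

```text
time: 45.18
tcp_pos: [0.4447, -0.026, 0.0455]
tool_rot: [0.663, 0.749, -0.001, -0.002]
ft_force: [-22.2, 3.4, 44.6]
opening: 0.0002
finger_force: 22.3
```

drive_tool([
  [0,0,-0.5,0,1],
  [0,0,-0.6,0,1],
  [0,0,0,0,1],
  [0,0,0,0,1],
])

```text
time: 45.68
tcp_pos: [0.4448, -0.0261, 0.0503]
tool_rot: [0.663, 0.749, 0.0, 0.001]
ft_force: [1.8, -1.1, 3.0]
opening: 0.0005
finger_force: 1.2
```

drive_tool([
  [0,0,0.15,0,1],
  [0,0,0,0,1],
])

```text
time: 45.92
tcp_pos: [0.4447, -0.0261, 0.0488]
tool_rot: [0.663, 0.749, 0.0, 0.0]
ft_force: [2.8, 0.0, 3.1]
opening: 0.0005
finger_force: 1.7
```

drive_tool([
  [0,0,0.15,0,1],
  [0,0,0,0,1],
])

```text
time: 46.18
tcp_pos: [0.4446, -0.026, 0.0474]
tool_rot: [0.663, 0.749, 0.0, 0.0]
ft_force: [3.4, -0.1, 4.7]
opening: 0.0004
finger_force: 2.1
```

drive_tool([
  [0,0,0.15,0,1],
  [0,0,0,0,1],
])

```text
time: 46.42
tcp_pos: [0.4446, -0.026, 0.0462]
tool_rot: [0.663, 0.749, 0.0, 0.0]
ft_force: [1.8, -0.6, 6.5]
opening: 0.0002
finger_force: 3.3
```

drive_tool([
  [0,0,0.15,0,1],
  [0,0,0,0,1],
])

```text
time: 46.68
tcp_pos: [0.4447, -0.0261, 0.046]
tool_rot: [0.663, 0.749, -0.0, 0.0]
ft_force: [-2.3, -0.3, 15.6]
opening: 0.0005
finger_force: 7.8
```

drive_tool([
  [0,0,0.1,0,1],
  [0,0,0,0,1],
])

```text
time: 46.92
tcp_pos: [0.4448, -0.0261, 0.046]
tool_rot: [0.663, 0.749, -0.0, -0.0]
ft_force: [-5.6, 0.3, 21.9]
opening: 0.0006
finger_force: 10.8
```

drive_tool([
  [0,0,0.1,0,1],
  [0,0,0,0,1],
])

```text
time: 47.18
tcp_pos: [0.4449, -0.0261, 0.0459]
tool_rot: [0.663, 0.749, -0.0, -0.0]
ft_force: [-8.2, 1.5, 27.4]
opening: 0.0004
finger_force: 13.9
```

The force profile shows about 3 N rising to 6.5 N, then a hard stop, so the button went fully down. The shut tips therefore reach about 4 mm past the TCP. I'll touch each case top to confirm it is home; the hard stop should come at a TCP height of about 0.073.

drive_tool([
  [0,0,-2,0,1],
  [0,0,-4,0,1],
  [-2.8,3.25,0,0,1],
  [-2.76,3.26,0,0,1],
  [0,0,0,0,1],
])

```text
time: 47.8
tcp_pos: [0.5151, -0.074, 0.1005]
tool_rot: [0.664, 0.748, -0.001, -0.002]
ft_force: [-0.1, 0.6, -0.8]
opening: 0.0006
finger_force: 0.0
```

drive_tool([
  [0,0,2,0,1],
  [0,0,0.5,0,1],
  [0,0,0,0,1],
  [0,0,0,0,1],
])

```text
time: 48.3
tcp_pos: [0.5154, -0.0731, 0.0776]
tool_rot: [0.663, 0.749, 0.0, 0.0]
ft_force: [-0.2, -1.3, 0.2]
opening: 0.0004
finger_force: 0.0
```

drive_tool([
  [0,0,0.4,0,1],
  [0,0,0.3,0,1],
  [0,0,0.3,0,1],
  [0,0,0,0,1],
])

```text
time: 48.8
tcp_pos: [0.5165, -0.0733, 0.0694]
tool_rot: [0.663, 0.749, 0.0, 0.0]
ft_force: [-4.0, 2.0, 10.5]
opening: 0.0001
finger_force: 5.4
```

drive_tool([
  [0,0,-3,0,1],
  [0,5.8,0,0,1],
  [0,5.8,0,0,1],
  [0,0,0,0,1],
  [0,0,2,0,1],
])

```text
time: 49.42
tcp_pos: [0.6315, -0.0594, 0.0777]
tool_rot: [0.663, 0.749, 0.001, 0.001]
ft_force: [0.8, 0.1, 0.8]
opening: 0.0004
finger_force: 0.0
```

drive_tool([
  [0,0,0.5,0,1],
  [0,0,0.3,0,1],
  [0,0,0.2,0,1],
  [0,0,0.1,0,1],
  [0,0,0,0,1],
])

```text
time: 50.05
tcp_pos: [0.6301, -0.0592, 0.0697]
tool_rot: [0.663, 0.748, 0.0, -0.0]
ft_force: [-7.4, 2.1, 14.8]
opening: 0.0005
finger_force: 7.2
```

drive_tool([
  [0,0,-3,0,1],
  [5.5,0,0,0,1],
  [5.5,0,0,0,1],
  [0,0,0,0,1],
  [0,0,2,0,1],
])

```text
time: 50.68
tcp_pos: [0.6187, 0.0495, 0.0777]
tool_rot: [0.663, 0.749, 0.001, 0.002]
ft_force: [0.1, -0.2, 0.5]
opening: 0.0005
finger_force: 0.0
```

drive_tool([
  [0,0,0.5,0,1],
  [0,0,0.3,0,1],
  [0,0,0.2,0,1],
  [0,0,0.1,0,1],
  [0,0,0,0,1],
])

```text
time: 51.3
tcp_pos: [0.617, 0.0489, 0.0695]
tool_rot: [0.664, 0.748, -0.001, -0.001]
ft_force: [-13.3, -0.0, 25.5]
opening: 0.0005
finger_force: 12.7
```

drive_tool([
  [0,0,-3,0,1],
  [0,0,-2,0,1],
  [0,0,0,0,1],
  [0,0,0,0,1],
])

```text
time: 51.8
tcp_pos: [0.6167, 0.0496, 0.1139]
tool_rot: [0.663, 0.748, -0.001, -0.001]
ft_force: [-0.6, -0.3, 0.2]
opening: 0.0005
finger_force: 0.0
```

Run:
```python
from h import *
o,r=st(); print(move(o,r,[.4437,-.0255,.056]))
i=viewer.camera_info("wrist"); im=snap("wrist","w13")
for x in viewer.spot_point("wrist","start_top"): print(x["score"],[px2w("wrist",x["position"],z,i)[:2].round(4) for z in(.048,.042)])
for x in viewer.spot_point("side","cap")[:1]: pass
snap("side","s13")
for c,z in(("cap",.05),("case0",.009),("start_top",.048)):
  for x in viewer.spot_point("side",c): print(c,x["score"],px2w("side",x["position"],z)[:2].round(4))
```

```text
t 51.8 tcp [0.6167 0.0496 0.1139] x [-0.12   0.993  0.   ] y [ 0.993  0.12  -0.002] yawx 1.6913 op 0.0005 F [-0.6 -0.3  0.2] q6 -0.127
[ -5.38 -18.07   5.82]
0.92 [array([ 0.4426, -0.0311]), array([ 0.4384, -0.035 ])]
cap 0.62 [0.4126 0.3244]
cap 0.19 [0.4224 0.3534]
case0 0.81 [ 0.5079 -0.0728]
case0 0.64 [0.6204 0.0532]
case0 0.59 [ 0.6279 -0.0526]
case0 0.21 [0.5087 0.042 ]
start_top 0.42 [ 0.4439 -0.022 ]
```

All three case tops stop at 0.0695, so they are home. I'll press the button once more with one open fingertip, so that no rim around it can hold the press short.

drive_tool([
  [-0.9,-3.9,-1,0,-1],
  [-0.9,-3.9,0,0,-1],
  [-0.9,-3.9,0,0,-1],
  [-0.9,-3.9,0,0,-1],
  [-0.9,-3.9,0,0,-1],
])

```text
time: 52.78
tcp_pos: [0.428, -0.0185, 0.1251]
tool_rot: [0.663, 0.749, -0.0, 0.0]
ft_force: [0.4, -0.5, 0.9]
opening: 0.0452
finger_force: 0.0
```

drive_tool([
  [-0.88,-3.93,0,0,-1],
  [0,0,3,0,-1],
  [0,0,2,0,-1],
  [0,0,1,0,-1],
  [0,0,0,0,-1],
])

```text
time: 53.4
tcp_pos: [0.3909, -0.0316, 0.0647]
tool_rot: [0.663, 0.749, -0.0, -0.001]
ft_force: [-0.8, 0.0, -0.3]
opening: 0.093
finger_force: 0.0
```

drive_tool([
  [0,0,0.6,0,-1],
  [0,0,0,0,-1],
])

```text
time: 53.65
tcp_pos: [0.3914, -0.0317, 0.0593]
tool_rot: [0.663, 0.749, -0.0, 0.0]
ft_force: [-0.3, 0.6, 0.4]
opening: 0.0951
finger_force: 0.0
```

drive_tool([
  [0,0,0.3,0,-1],
  [0,0,0,0,-1],
])

```text
time: 53.9
tcp_pos: [0.3912, -0.0317, 0.0561]
tool_rot: [0.663, 0.749, -0.0, -0.0]
ft_force: [-0.1, -0.1, -0.2]
opening: 0.0953
finger_force: 0.0
```

drive_tool([
  [0,0,0.3,0,-1],
  [0,0,0,0,-1],
])

```text
time: 54.15
tcp_pos: [0.391, -0.0317, 0.0529]
tool_rot: [0.663, 0.749, -0.0, -0.0]
ft_force: [-0.2, 0.2, 0.1]
opening: 0.095
finger_force: 0.0
```

drive_tool([
  [0,0,0.2,0,-1],
  [0,0,0,0,-1],
])

```text
time: 54.4
tcp_pos: [0.3914, -0.0318, 0.0513]
tool_rot: [0.663, 0.749, 0.0, 0.0]
ft_force: [-0.8, 0.0, 1.8]
opening: 0.0952
finger_force: 0.9
```

drive_tool([
  [0,0,0.2,0,-1],
  [0,0,0,0,-1],
])

```text
time: 54.65
tcp_pos: [0.3915, -0.0318, 0.0493]
tool_rot: [0.663, 0.749, 0.0, 0.0]
ft_force: [-1.0, -0.1, 2.6]
opening: 0.0949
finger_force: 1.5
```

drive_tool([
  [0,0,0.2,0,-1],
  [0,0,0,0,-1],
])

```text
time: 54.9
tcp_pos: [0.3915, -0.0318, 0.0473]
tool_rot: [0.663, 0.749, 0.0, 0.0]
ft_force: [-1.4, -0.3, 3.5]
opening: 0.095
finger_force: 2.1
```

drive_tool([
  [0,0,0.2,0,-1],
  [0,0,0,0,-1],
])

```text
time: 55.15
tcp_pos: [0.3916, -0.0318, 0.0461]
tool_rot: [0.663, 0.749, -0.0, -0.0]
ft_force: [-4.4, 1.4, 9.4]
opening: 0.095
finger_force: 5.2
```

drive_tool([
  [0,0,0.2,0,-1],
  [0,0,0,0,-1],
])

```text
time: 55.4
tcp_pos: [0.3918, -0.0318, 0.0459]
tool_rot: [0.663, 0.749, -0.0, -0.0]
ft_force: [-12.9, 1.3, 23.8]
opening: 0.0954
finger_force: 11.8
```

drive_tool([
  [0,0,0.2,0,-1],
  [0,0,0.1,0,-1],
  [0,0,0,0,-1],
])

```text
time: 55.78
tcp_pos: [0.392, -0.0319, 0.0455]
tool_rot: [0.663, 0.749, -0.001, -0.001]
ft_force: [-25.8, 2.9, 43.6]
opening: 0.0951
finger_force: 21.6
```

The press ran the full 6 mm again, from about 0.052 to a hard stop at 0.046. I'll back off, check and hand in.

drive_tool([
  [0,0,-1,0,-1],
  [0,0,-3,0,-1],
  [0,0,-4,0,-1],
  [0,0,-4,0,-1],
  [0,-3,-3,0,-1],
])

```text
time: 56.4
tcp_pos: [0.3619, -0.0354, 0.1916]
tool_rot: [0.663, 0.749, 0.0, 0.0]
ft_force: [0.5, 0.6, 0.4]
opening: 0.095
finger_force: 0.0
```

drive_tool([
  [0,0,0,0,-1],
  [0,0,0,0,-1],
  [0,0,0,0,-1],
  [0,0,0,0,-1],
  [0,0,0,0,-1],
])

```text
time: 57.02
tcp_pos: [0.3614, -0.0353, 0.1895]
tool_rot: [0.663, 0.749, -0.0, -0.001]
ft_force: [0.9, 1.2, 0.6]
opening: 0.095
finger_force: 0.0
```

Run:
```python
from h import *
st()
i=viewer.camera_info("top"); im=snap("top","t14"); cases(im,i,"top")
for x in viewer.spot_point("top","cap"): print("cap",x["score"],px2w("top",x["position"],.05)[:2])
print(workorder.hand_in())
```

```text
t 57.02 tcp [ 0.3614 -0.0353  0.1895] x [-0.121  0.993  0.001] y [ 0.993  0.121 -0.001] yawx 1.6919 op 0.095 F [0.9 1.2 0.6] q6 -0.367
case 0.68 ctr [ 0.5167 -0.0743] size (35.7, 55.0) yaw 0.03 px [276 222  18  12 193]
case 0.62 ctr [ 0.6346 -0.0606] size (36.6, 58.9) yaw 0.029 px [272 186  19  12 195]
case 0.47 ctr [0.6216 0.0456] size (36.5, 55.7) yaw 0.029 px [240 189  18  12 188]
the job is handed in; nothing more can be done
None
```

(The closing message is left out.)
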